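# Load the bearing balls and lock the ring

## Robot

A 6-joint arm with a two-finger parallel gripper is mounted at the origin on the work surface. World frame = base frame: x ahead of the robot, y to its left, z up, the work surface at z = 0. Lengths are in m, angles in rad, forces in N, time in s.
With the tool pointing down it reaches from about 0.25 to 0.775 m from the base axis. Payload 4 kg.
Tool frame: the origin (TCP) lies at the very end of the fingers, on their centre line; the grasp point (between the pads) lies 19 mm behind it; x points along the fingers, y is the direction in which the jaws open and shut, and the axes are right-handed (so a half turn about x gives the same grasp; the last joint's range is limited). The gripper opens to 94 mm and grips with 3 to 60 N. Pads are 16 mm wide; open, the fingers measure 119 mm over their backs; the gripper's body (75 mm by 177 mm) begins 78 mm behind the grasp point.
Start: joints at [-1.397, 0.087, 1.371, -0, 1.684, -0.103], TCP at [0.15, -0.529, 0.206] pointing down, gripper open.
Joint ranges: [-3.1, 3.1], [-0.76, 2.03], [0.27, 2.55], [-1.08, 4.22], [0.17, 2.65], [-2.57, 2.57]. Speed limits (rad/s): [2.79, 2.79, 3.14, 3.14, 3.14, 3.14].

## Interface

Orientations are given as [roll, pitch, yaw] about the fixed x, y, z axes, in that order (R = Rz(yaw) Ry(pitch) Rx(roll)).
In Python, from bench import robot gives the robot as it stands.
- The arm moves only by the tool carry_out, never from a script. Its argument "targets" is a list of rows, each a list of 5 numbers: the closure, from 0 (fully open) to 1 (shut), then the shift along the tool's x, y, z in cm, then the turn about the tool's x in degrees. In form: [[fingers, tx, ty, tz, turn], ...]. A call has 1 to 20 rows; each row shifts and turns the commanded pose from where the row before left it, along the tool's axes as they then stand; what a row does not reach is not made up. A row lasts 1/10 s, in which the tool goes at most 50 mm and 8.59 degrees, less where a joint would pass 70% of its speed; a pose out of reach is approached as far as the arm can. A call is refused whole if a number of a shift passes 5 or a number of a turn 8.59, either way. A call with a gripper value outside its range is refused whole. The fingers move at their own pace and stop on an object; the grip force is fixed at half the most. Time passes only in rows, so rows that do not move let the fingers close. It gives the time, the measured TCP pose, the force and the opening at its end, in the units of the state.
- robot.get_obs(): the state, without advancing time (a new reading comes with each control period).
- robot.snapshot(name): name is "scene" or "side" or "wrist"; returns a dict with "image" (400x640x3 uint8, red, green, blue), "camera_matrix" (3x3 intrinsics, pixels), "distortion" ([k1, k2, p1, p2, k3] as OpenCV has them; the pictures are not rectified), "pose" (4x4, takes a point from camera to world coordinates). Camera axes: x right, y up, looking along -z (the intrinsics and any distortion apply to the point x, -y, -z); pixel columns grow to the right and rows downward; lengths in m; the calibration is good to about 2 mm. A picture is of the moment at which its call begins. There is no depth.
- robot.close_job(): hands the job in, once; it reports no verdict.
The state is a dict: "time": time; "joint_positions": joint angles; "qvel": joint speeds; "joint_torque": joint torques, N m; "tool_pos": TCP position; "ee_rot": TCP orientation; "wrist_force": force on the tool from outside, world axes, zero at the start; "wrist_torque": the same for the moment, N m; "width": finger opening in m.
Only numpy, scipy, OpenCV 4.12 (cv2) and the standard library are available. Lean on these libraries where they do the work, as an engineer would, in place of code of your own. Each camera call takes 0.05 s, during which the arm holds its last target. There are 200 camera calls.

## Task

Tip the three bearing balls out of the cup over the raised sleeve of the bearing housing into its sunken well, without handling the balls or banging the cup on the housing, then stand the cup back upright on its round mat. After that take the two-pin spanner from its wooden block, seat both pins fully in the two holes of the lock ring, turn the ring clockwise (seen from above) to its stop with the spanner, and leave the spanner standing in the ring. Leave the solder spool, circuit board and screwdriver where they lie.

Things in the scene. Friction and masses are not known exactly. Their poses are not given: they have to be found in the camera images.
- well (a point): Centre of the flat floor of the round well in the bearing housing, 12 mm above the bench. The well is 80 mm across inside, walled by a bright upright sleeve 5 mm thick (90 mm outside) whose rim is 75 mm above the bench, 63 mm above this floor.
- ring_top (a point): Centre of the steel lock ring, level with its top face, 50 mm above the bench; the ring is 20 mm thick. Two square 24 mm ears stick out along this frame's +x and -x, each with an upright through hole 12 mm wide centred 65 mm from the axis. The sleeve's rim is 25 mm above this point. The frame turns with the ring.
- lock_ring (a joint): Angle of the lock ring in rad, growing as it turns clockwise seen from above; it starts between 0 and 0.35 and its hard stop is at 1.1. It stays where it is left; turning it takes about 0.12 N m.
- cup_center (a point): Centre, half-way up, of an aluminium cup holding the balls: 46 mm high, 48 mm across at the foot, flaring straight to 80 mm at the rim (19 degrees), wall 3.5 mm, floor 5 mm, about 0.16 kg. z: its axis towards the mouth; the paddle handle points along -x. The foot is 23 mm below.
- cup_handle (a point): Grasp point on the cup's handle, a flat upright paddle 10 mm thick (along y), running along the cup's -x from the cup wall to 100 mm from the cup's axis, from 11 to 45 mm above the cup's foot. This point lies 75 mm from the cup's axis and 28 mm above its foot; same axes as the cup.
- mat: Round black rubber mat fixed to the bench, 130 mm across, 4 mm thick; origin at the centre of its underside. The cup starts on it and goes back on it.
- ball0_center (a point): Centre of a steel bearing ball, 18 mm across, 24 g; starts lying in the cup.
- ball1_center (a point): Centre of the second, identical ball.
- ball2_center (a point): Centre of the third, identical ball.
- spanner_grip (a point): Centre of the pin spanner's grip, a dark steel block 40 mm long (x), 16 mm thick (y), 32 mm high on the middle of a cross bar. z up; pins hang below at +x and -x. The pin tips are 67 mm and the bar's underside 26 mm below this point. Fully seated, the bar rests across the sleeve's rim, this point 51 mm above ring_top.
- holder: Wooden spanner block fixed to the bench, 164 (x) by 46 mm, 50 mm high, with two upright holes 12 mm wide; origin at the centre of its underside. The spanner starts upright in it, its bar resting on the block's top and its pins 41 mm down in the holes.
- spool: Bystander: reel of solder, 54 mm across, 46 mm high, on the bench; origin at its underside. Leave alone.
- board: Bystander: green circuit board lying flat, 100 by 150 mm, with parts up to 26 mm high; origin at its underside. Leave alone.
- driver: Bystander: screwdriver lying on the bench. Leave alone.
- cup: The cup as a whole (see cup_center); origin at the centre of its foot, same axes.
- spanner: The pin spanner, about 0.25 kg; origin midway between its pin tips, 67 mm below spanner_grip, same axes. Bar 150 mm long (x), 14 mm wide, 12 mm high; two round 7 mm pins with bevelled tips, 41 mm long, 65 mm either side of the middle. Either pin fits either hole.
- housing: Bearing housing, a round grey motor part fixed to the bench, flange 176 mm across; origin on the bench, on the well's axis. Its grey body is 164 mm across, top 30 mm above the bench; the sleeve rises from it and the lock ring lies on it around the sleeve.
Not all that is in view belongs to the job. Of the things like the cup, leave any that is black; of the rest the larger one is meant.

How it is judged:
By the outcome, as a careful person would: the job done as asked, in the order asked, and still so for the second after the job is handed in, with the robot touching nothing.
It also fails if it takes over 72 s, if anything falls off the work surface, if the arm or the gripper's body presses on something with over 40 N, if the wrist force passes 120 N, or if a joint passes its speed limit or range.

## Working session

There is one attempt and no reset: what is moved stays moved. The work goes in short steps, Python scripts to look and compute and a tool call to move; the robot and the scene stay as the last step left them, time stands still between calls to the robot, and variables do not carry over. Pictures are saved under pics/ and viewed, about 8 in all and at most 12, crops included, and the job is handed in when it is done.

Besides the shell and the picture viewer there is one more tool, called after ">>>" by a JSON object that holds its "name" and its "arguments". carry_out: Moves the arm, as the interface text tells. Its arguments: {"type":"object","properties":{"targets":{"type":"array","items":{"type":"array","items":{"type":"number"}}}},"required":["targets"]}

```bash
mkdir -p pics; ls; cat > h.py <<'E'
import numpy as np, cv2
from bench import robot
def snap(n,f):
    s=robot.snapshot(n); cv2.imwrite('pics/'+f,s['image'][:,:,::-1]); np.savez('pics/'+f+'.npz',**{k:np.array(s[k]) for k in s}); return s
def load(f): return dict(np.load('pics/'+f+'.npz'))
def ray(s,uv):
    p=cv2.undistortPoints(np.array(uv,float).reshape(-1,1,2),s['camera_matrix'],s['distortion']).reshape(-1,2)
    d=np.c_[p[:,0],-p[:,1],-np.ones(len(p))]@s['pose'][:3,:3].T
    return s['pose'][:3,3],d
def onz(s,uv,z):
    o,d=ray(s,uv); z=np.broadcast_to(z,(len(d),)); return o+d*((z-o[2])/d[:,2])[:,None]
def proj(s,P):
    P=np.atleast_2d(P).astype(float); q=(P-s['pose'][:3,3])@s['pose'][:3,:3]; q=q*[1,-1,-1]
    return cv2.projectPoints(q,np.zeros(3),np.zeros(3),s['camera_matrix'],s['distortion'])[0].reshape(-1,2)
E
python3 - <<'E'
from h import *
for n in ['scene','side','wrist']:
    s=snap(n,n+'0.png'); print(n,s['pose'].round(3).tolist(),s['camera_matrix'][0,0])
a=[cv2.imread(f'pics/{n}0.png') for n in ['scene','side']]
print(robot.get_obs())
E
```

```text
pics
scene [[0.745, -0.453, 0.489, 1.094], [0.667, 0.483, -0.568, -0.747], [0.021, 0.749, 0.662, 0.809], [0.0, 0.0, 0.0, 1.0]] 367.26682266051444
side [[-0.857, 0.32, -0.404, 0.035], [-0.515, -0.555, 0.653, 0.779], [-0.015, 0.768, 0.64, 0.947], [0.0, 0.0, 0.0, 1.0]] 516.7824173790717
wrist [[0.272, 0.93, 0.248, 0.221], [-0.962, 0.264, 0.068, -0.509], [-0.002, -0.257, 0.966, 0.384], [0.0, 0.0, 0.0, 1.0]] 290.56630714339025
{'time': 0.15, 'joint_positions': array([-1.39707956e+00,  8.78106335e-02,  1.37187314e+00, -4.56949572e-05,
        1.68363429e+00, -1.03100957e-01]), 'qvel': array([-3.65745017e-04, -3.32418127e-03, -4.25637244e-03,  6.93144251e-04,
        3.60556106e-04, -7.73530489e-05]), 'joint_torque': array([ 8.66168193e-04, -3.40642977e+01, -3.02793252e+01,  7.17673218e-02,
        3.05263291e-02, -1.10199476e-04]), 'tool_pos': array([ 0.15021872, -0.5286474 ,  0.20457642]), 'ee_rot': array([-1.6475832 ,  1.56907031,  1.77082207]), 'wrist_force': array([ 0.29673674,  0.74184467, -0.00737344]), 'wrist_torque': array([ 0.03490227, -0.01863229,  0.01281022]), 'width': 0.09424970841328797}
```

View pics/scene0.png

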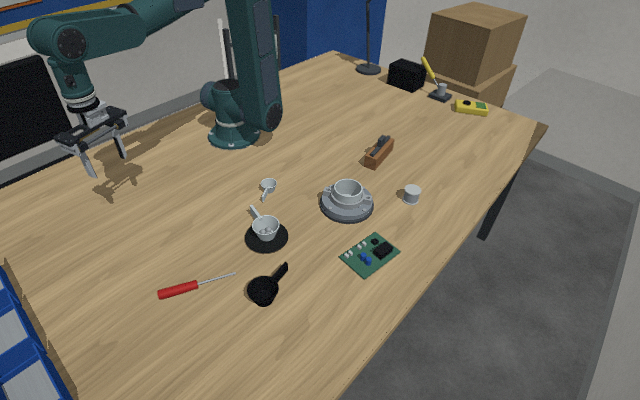

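View pics/side0.png

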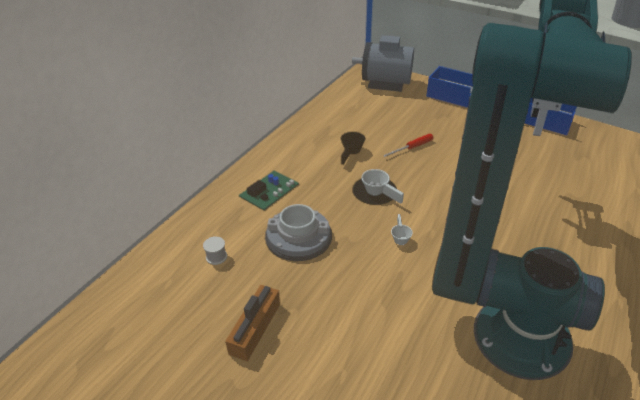

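Viewed 2 pictures. Three cup-like things in the scene picture:
- The silver cup on the black mat, at (266,229).
- A smaller silver cup at (268,186).
- A black cup at (264,290).

The larger non-black one, on the mat, fits the description. I'll confirm it in an enlarged crop.

```bash
python3 - <<'E'
from h import *
a=cv2.imread('pics/scene0.png')[165:315,235:385]; b=cv2.imread('pics/side0.png')[120:360,220:420]
a=cv2.resize(a,(400,400),interpolation=cv2.INTER_CUBIC); b=cv2.resize(b,(400,480),interpolation=cv2.INTER_CUBIC)
c=np.zeros((480,800,3),np.uint8); c[:400,:400]=a; c[:,400:]=b; cv2.imwrite('pics/c1.png',c)
s=load('scene0.png'); d=load('side0.png')
print('cup rim',onz(s,[[266,224]],.05),onz(d,[[375,178]],.05))
print('handle',onz(s,[[254,212]],.032),onz(d,[[395,194]],.032))
print('housing rim',onz(s,[[348,187]],.075),onz(d,[[297,218]],.075))
print('ears',onz(s,[[327,197],[369,197]],.05),onz(d,[[272,227],[323,224]],.05))
print('holder grip',onz(s,[[381,145]],.076),onz(d,[[253,305]],.076))
print('spool,board,driver,blk',onz(s,[[412,194],[370,255],[195,285],[264,290]],.03), onz(d,[[215,250]],.03))
E
```

```text
cup rim [[ 0.50922215 -0.28218553  0.05      ]] [[ 0.50769163 -0.27789798  0.05      ]]
handle [[ 0.43112363 -0.26170477  0.032     ]] [[ 0.43700911 -0.26214304  0.032     ]]
housing rim [[ 0.59607368 -0.01463059  0.075     ]] [[ 0.59109213 -0.00474576  0.075     ]]
ears [[ 0.56119733 -0.07320416  0.05      ]
 [ 0.65746656  0.01711418  0.05      ]] [[ 0.64345359  0.03308759  0.05      ]
 [ 0.53740678 -0.04139156  0.05      ]]
holder grip [[0.53796737 0.2543036  0.076     ]] [[0.52212604 0.27270871 0.076     ]]
spool,board,driver,blk [[ 0.74099629  0.14667997  0.03      ]
 [ 0.78844858 -0.15681262  0.03      ]
 [ 0.52161283 -0.53839752  0.03      ]
 [ 0.65959154 -0.4289122   0.03      ]] [[0.73197386 0.15667497 0.03      ]]
```

View pics/c1.png

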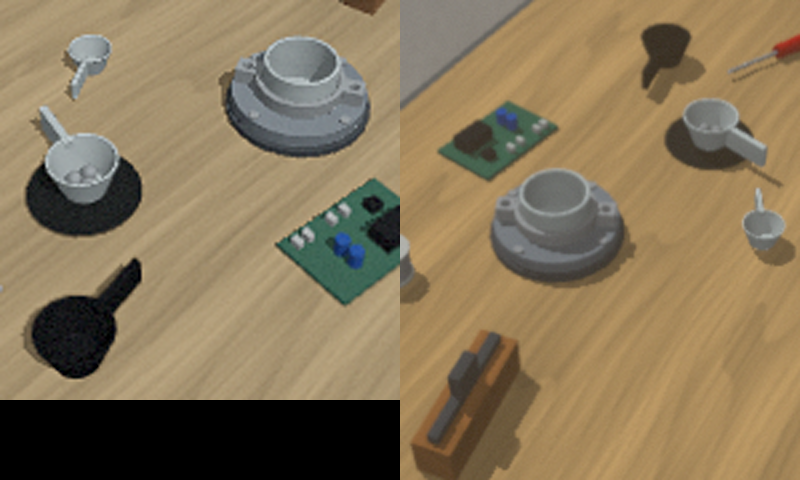

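Viewed 3. The crop confirms it: the silver cup on the mat (scene 266,229; side 375,182) holds the balls. The housing is at about (0.594,-0.008), and the spanner holder is at scene (381,150). Next I check how the controller behaves at its reach limit, high up in free space. The interface has no tilt axis, so this tells me how I can tip the cup.

>>> {"name": "carry_out", "arguments": {"targets": [[0, -5, 0, 0, 0], [0, -5, 0, 0, 0], [0, -5, 0, 0, 0], [0, -5, 0, 0, 0], [0, -5, 0, 0, 0], [0, -5, 0, 0, 0], [0, -5, 0, 0, 0], [0, -5, 0, 0, 0], [0, -5, 0, 0, 0], [0, -5, 0, 0, 0]]}}

```text
time: 1.15
tool_pos: [0.1346, -0.4748, 0.6062]
ee_rot: [1.58, 1.519, -1.285]
wrist_force: [0.4, -0.5, 0.5]
width: 0.0937
```

>>> {"name": "carry_out", "arguments": {"targets": [[0, -5, 0, 0, 0], [0, -5, 0, 0, 0], [0, -5, 0, 0, 0], [0, -5, 0, 0, 0]]}}

```text
time: 1.55
tool_pos: [0.1116, -0.393, 0.6658]
ee_rot: [1.57, 1.439, -1.295]
wrist_force: [-0.4, 0.2, 0.3]
width: 0.0941
```

```bash
python3 - <<'E'
from h import *
from scipy.spatial.transform import Rotation as R
o=robot.get_obs(); print(o['joint_positions'].round(3),o['tool_pos'].round(4)); print(R.from_euler('xyz',o['ee_rot']).as_matrix().round(3))
E
```

```text
[-1.451  0.142  0.275  0.039  2.594 -0.122] [ 0.1116 -0.393   0.6658]
[[ 0.036  0.271 -0.962]
 [-0.127 -0.954 -0.273]
 [-0.991  0.132  0.   ]]
```

>>> {"name": "carry_out", "arguments": {"targets": [[0, 0, 5, 0, 0], [0, 0, 5, 0, 0], [0, 0, 5, 0, 0], [0, 0, 5, 0, 0], [0, 0, 5, 0, 0], [0, 0, 5, 0, 0], [0, 0, 5, 0, 0], [0, 0, 5, 0, 0], [0, 0, 5, 0, 0], [0, 0, 5, 0, 0]]}}

```text
time: 2.55
tool_pos: [0.2003, -0.7053, 0.5211]
ee_rot: [1.571, 1.237, -1.294]
wrist_force: [0.3, 0.2, -0.4]
width: 0.0942
```

```bash
cat > st.py <<'E'
from h import *
from scipy.spatial.transform import Rotation as R
o=robot.get_obs(); print(o['time'],o['joint_positions'].round(3),o['tool_pos'].round(4),o['wrist_force'].round(1),o['width'].round(4)); print(R.from_euler('xyz',o['ee_rot']).as_matrix().round(3).tolist())
E
python3 st.py
```

```text
Traceback (most recent call last):
  File "st.py", line 3, in <module>
    o=robot.get_obs(); print(o['time'],o['joint_positions'].round(3),o['tool_pos'].round(4),o['wrist_force'].round(1),o['width'].round(4)); print(R.from_euler('xyz',o['ee_rot']).as_matrix().round(3).tolist())
                                                                                                                      ^^^^^^^^^^^^^^^^
AttributeError: 'float' object has no attribute 'round'
```

```bash
sed -i "s/o\['width'\].round(4)/round(o['width'],4)/" st.py; python3 st.py
```

```text
2.55 [-1.386  0.469  0.276  0.034  2.064 -0.071] [ 0.2003 -0.7053  0.5211] [ 0.3  0.2 -0.4] 0.0942
[[0.09, 0.258, -0.962], [-0.315, -0.909, -0.273], [-0.945, 0.328, -0.0]]
```

>>> {"name": "carry_out", "arguments": {"targets": [[0, 0, 5, 0, 8], [0, 0, 5, 0, 8], [0, 0, 5, 0, 8], [0, 0, 5, 0, 8], [0, 0, 5, 0, 8]]}}

```text
time: 3.05
tool_pos: [0.1672, -0.8181, 0.4888]
ee_rot: [2.267, 1.09, -1.301]
wrist_force: [-0.5, 0.3, -0.9]
width: 0.094
```

```bash
python3 st.py
```

```text
3.05 [-1.47   0.551  0.276  0.081  1.839  0.568] [ 0.1672 -0.8181  0.4888] [-0.5  0.3 -0.9] 0.094
[[0.124, -0.437, -0.891], [-0.446, -0.827, 0.343], [-0.886, 0.355, -0.297]]
```

```bash
cat > kin.py <<'E'
import numpy as np
from scipy.optimize import least_squares
from scipy.spatial.transform import Rotation as R
Rz=lambda t:R.from_euler('z',t).as_matrix(); Ry=lambda t:R.from_euler('y',t).as_matrix()
T0=np.array([[0,0,1],[0,1,0],[-1,0,0]]).T  # placeholder tool axes: x_tool = flange z
def fk(q,p):
    a,b,d,L1,L2,L5,e=p; A=Rz(q[0]); P=np.array([0,0,d])+A@[a,b,0]
    A=A@Ry(q[1]); P=P+A@[0,0,L1]; A=A@Ry(q[2]); P=P+A@[e,0,L2]; A=A@Rz(q[3])@Ry(q[4]); P=P+A@[0,0,L5]; return P,A@Rz(q[5])
Q=np.array([[-1.39707956,.0878106335,1.37187314,-4.57e-5,1.68363429,-.103100957],[-1.451,.142,.275,.039,2.594,-.122],[-1.386,.469,.276,.034,2.064,-.071],[-1.47,.551,.276,.081,1.839,.568]])
X=np.array([[.15021872,-.5286474,.20457642],[.1116,-.393,.6658],[.2003,-.7053,.5211],[.1672,-.8181,.4888]])
P=least_squares(lambda p:np.ravel([fk(q,p)[0]-x for q,x in zip(Q,X)]),[0,.05,.4,.3,.3,.3,0]).x
E
python3 - <<'E'
from kin import *
print(P.round(4))
for q,x in zip(Q,X): f=fk(q,P); print((f[0]-x).round(4)); print(f[1].round(3).tolist())
E
```

```text
[-1.000e-04  5.670e-02  1.537e-01  4.484e-01  4.999e-01  3.512e-01
  1.007e-01]
[0.0001 0.     0.    ]
[[-0.273, 0.962, -0.0], [0.962, 0.273, 0.002], [0.002, 0.0, -1.0]]
[-0. -0. -0.]
[[-0.271, 0.962, 0.036], [0.954, 0.273, -0.127], [-0.131, -0.0, -0.991]]
[-0.0001  0.      0.    ]
[[-0.258, 0.962, 0.089], [0.909, 0.273, -0.315], [-0.327, -0.0, -0.945]]
[ 0. -0. -0.]
[[0.437, 0.891, 0.123], [0.827, -0.344, -0.446], [-0.354, 0.297, -0.887]]
```

```bash
cat >> kin.py <<'E'
lo=np.array([-3.1,-.76,.27,-1.08,.17,-2.57]); hi=np.array([3.1,2.03,2.55,4.22,2.65,2.57])
def ik(p,Rt,q0s=None):
    A=np.c_[-Rt[:,1],-Rt[:,2],Rt[:,0]]; best=None
    for q0 in (q0s or [[0,0,1.5,0,1,s] for s in (-1,1)]+[[0,0,1.5,2.5,1,0]]):
        q0=np.array(q0,float); q0[0]=np.arctan2(p[1],p[0]) if q0s is None else q0[0]
        s=least_squares(lambda q:np.r_[(fk(q,P)[0]-p)*3,(fk(q,P)[1]-A).ravel()],np.clip(q0,lo+.01,hi-.01),bounds=(lo,hi))
        if best is None or s.cost<best.cost: best=s
    return best.x,np.sqrt(2*best.cost)
def toolR(head,beta,roll=0):  # roll 0: y horizontal, -z up
    h,b=np.radians([head,beta]); a=np.array([np.cos(b)*np.cos(h),np.cos(b)*np.sin(h),-np.sin(b)])
    z=np.array([-np.sin(b)*np.cos(h),-np.sin(b)*np.sin(h),-np.cos(b)]); y=np.cross(z,a)
    return np.c_[a,y,z]@R.from_euler('x',roll,degrees=True).as_matrix()
E
python3 - <<'E'
from kin import *
cup=np.array([.508,-.28,.004]); h=-14; cx=np.array([np.cos(np.radians(h)),np.sin(np.radians(h)),0])
g=cup-.075*cx+[0,0,.028]; W=np.array([.594,-.008,0])
for b in (20,30,37,45,55):
  R0=toolR(h,b); t=g+.019*R0[:,0]; q,e=ik(t,R0); q2,e2=ik(t+[0,0,.2],R0)
  print(b,'grasp',q.round(2),round(e,4),'lift',q2.round(2),round(e2,4))
  for roll in (-150,-120,120,150):
    R1=toolR(h,b,roll); cz=R1@R0.T@[0,0,1]; rel=R0.T@(cup+[0,0,.046]-t)
    c=R1@rel # rim centre relative to TCP
    low=cz*cz[2]-[0,0,1]; low/=np.linalg.norm(low); lip=c+.04*low
    T=W+[0,0,.1]-lip ; q,e=ik(T,R1); print('   roll',roll,'tilt',np.degrees(np.arccos(cz[2])).round(),'pourdir',cz[:2].round(2),'TCP',T.round(3),q.round(2),round(e,4))
E
```

```text
20 grasp [-1.2  -0.01  2.49  1.84  0.93 -0.89] 0.0 lift [-1.2  -0.61  2.33  1.25  0.95  0.06] 0.0
   roll -150 tilt 130.0 pourdir [-0.47  0.6 ] TCP [ 0.544 -0.001  0.181] [ 0.04 -0.56  2.37 -1.08  0.29  0.12] 0.0497
   roll -120 tilt 109.0 pourdir [-0.27  0.91] TCP [ 0.547 -0.023  0.173] [-0.04 -0.54  2.39 -1.08  0.2   0.62] 0.0386
   roll 120 tilt 109.0 pourdir [-0.66 -0.67] TCP [0.56  0.027 0.173] [ 0.11 -0.5   2.33 -1.08  0.33 -1.42] 0.1018
   roll 150 tilt 130.0 pourdir [-0.7  -0.31] TCP [0.546 0.009 0.181] [ 0.07 -0.55  2.36 -1.08  0.31 -0.92] 0.0632
30 grasp [-1.12 -0.18  2.44  1.53  0.73 -0.48] 0.0 lift [-1.12 -0.6   2.22  0.95  0.95  0.35] 0.0
   roll -150 tilt 114.0 pourdir [-0.68  0.62] TCP [ 0.567 -0.021  0.195] [-0.01 -0.48  2.21 -0.51  0.42 -0.46] 0.0
   roll -120 tilt 97.0 pourdir [-0.45  0.88] TCP [ 0.562 -0.044  0.181] [-0.1  -0.48  2.25 -0.36  0.36 -0.11] 0.0
   roll 120 tilt 97.0 pourdir [-0.81 -0.57] TCP [0.583 0.038 0.181] [ 0.19 -0.36  2.17 -0.88  0.49 -1.57] 0.0
   roll 150 tilt 114.0 pourdir [-0.89 -0.22] TCP [0.576 0.016 0.195] [ 0.12 -0.42  2.18 -0.73  0.47 -
[... 949 characters left out ...]
7] [ 0.14 -0.19  1.9  -0.41  0.73 -2.03] 0.0
   roll 150 tilt 86.0 pourdir [-0.99 -0.12] TCP [0.629 0.018 0.195] [ 0.06 -0.22  1.88 -0.32  0.74 -1.64] 0.0
55 grasp [-0.88 -0.21  2.19  0.54  0.73  0.61] 0.0 lift [-0.88 -0.41  1.9   0.38  1.17  0.87] 0.0
   roll -150 tilt 67.0 pourdir [-0.78  0.49] TCP [ 0.643 -0.062  0.18 ] [-0.16 -0.11  1.74 -0.06  0.9  -0.94] 0.0
   roll -120 tilt 60.0 pourdir [-0.56  0.65] TCP [ 0.616 -0.089  0.163] [-0.23 -0.16  1.82 -0.01  0.87 -0.51] 0.0
   roll 120 tilt 60.0 pourdir [-0.8  -0.31] TCP [0.651 0.054 0.163] [ 0.1  -0.05  1.72 -0.25  0.9  -2.18] 0.0
   roll 150 tilt 67.0 pourdir [-0.92 -0.07] TCP [0.662 0.017 0.18 ] [ 0.02 -0.05  1.69 -0.19  0.92 -1.76] 0.0
```

>>> {"name": "carry_out", "arguments": {"targets": [[0, -1.8, -4.6, -0.4, 0], [0, -1.8, -4.6, -0.4, 0], [0, -1.8, -4.6, -0.4, 0], [0, -1.8, -4.6, -0.4, 0], [0, -1.8, -4.6, -0.4, 0], [0, -1.8, -4.6, -0.4, 0], [0, -1.8, -4.6, -0.4, 0], [0, -1.8, -4.6, -0.4, 0], [0, -1.8, -4.6, -0.4, 0], [0, -1.8, -4.6, -0.4, 0], [0, -1.8, -4.6, -0.4, 0], [0, -1.8, -4.6, -0.4, 0], [0, -1.8, -4.6, -0.4, 0], [0, -1.8, -4.6, -0.4, 0], [0, -1.8, -4.6, -0.4, 0], [0, -1.8, -4.6, -0.4, 0], [0, -1.8, -4.6, -0.4, 0], [0, -1.8, -4.6, -0.4, 0], [0, -1.8, -4.6, -0.4, 0], [0, -1.8, -4.6, -0.4, 0]]}}

```text
time: 5.05
tool_pos: [0.5926, 0.0799, 0.5038]
ee_rot: [2.26, 1.088, -1.303]
wrist_force: [0.5, -0.3, 0.8]
width: 0.0937
```

```bash
cat > st.py <<'E'
from h import *
from kin import R
import sys
o=robot.get_obs(); M=R.from_euler('xyz',o['ee_rot']).as_matrix(); a=M[:,0]
print(o['time'],'q',o['joint_positions'].round(3),'p',o['tool_pos'].round(4),'F',o['wrist_force'].round(1),'w',round(o['width'],4))
print('a',a.round(3),'head',np.degrees(np.arctan2(a[1],a[0])).round(1),'beta',np.degrees(np.arcsin(-a[2])).round(2),'y',M[:,1].round(3),'z',M[:,2].round(3))
# args: world displacement cm -> tool components
if len(sys.argv)>3: print('tool comps',(M.T@np.array(sys.argv[1:4],float)).round(2))
E
python3 st.py 4 1.5 2
```

```text
5.05 q [ 0.312  0.327  0.563 -0.602  2.182  1.935] p [0.5926 0.0799 0.5038] F [ 0.5 -0.3  0.8] w 0.0937
a [ 0.123 -0.447 -0.886] head -74.7 beta 62.36 y [-0.432 -0.828  0.358] z [-0.893  0.339 -0.295]
tool comps [-1.95 -2.25 -3.65]
```

>>> {"name": "carry_out", "arguments": {"targets": [[0, -2, -2.2, -3.6, 0], [0, -2, -2.2, -3.6, 0], [0, -2, -2.2, -3.6, 0], [0, -2, -2.2, -3.6, 0], [0, -2, -2.2, -3.6, 0], [0, -2, -2.2, -3.6, 0], [0, -2, -2.2, -3.6, 0], [0, -2, -2.2, -3.6, 0], [0, -2, -2.2, -3.6, 0], [0, -2, -2.2, -3.6, 0]]}}

```text
time: 6.05
tool_pos: [0.7398, 0.1442, 0.5041]
ee_rot: [2.628, 0.965, -0.875]
wrist_force: [-0.5, -0.1, -0.5]
width: 0.0936
```

```bash
python3 st.py 4 1.5 2
```

```text
6.05 q [ 0.369  0.562  0.275 -0.634  1.998  1.941] p [0.7398 0.1442 0.5041] F [-0.5 -0.1 -0.5] w 0.0936
a [ 0.365 -0.437 -0.822] head -50.1 beta 55.29 y [-0.409 -0.868  0.28 ] z [-0.836  0.234 -0.496]
tool comps [-0.84 -2.38 -3.99]
```

>>> {"name": "carry_out", "arguments": {"targets": [[0, -1.2, -3.1, -3.4, 0], [0, -1.2, -3.1, -3.4, 0], [0, -1.2, -3.1, -3.4, 0], [0, -1.2, -3.1, -3.4, 0], [0, -1.2, -3.1, -3.4, 0], [0, -1.2, -3.1, -3.4, 0], [0, -1.2, -3.1, -3.4, 0], [0, -1.2, -3.1, -3.4, 0]]}}

```text
time: 6.85
tool_pos: [0.8217, 0.2473, 0.4901]
ee_rot: [2.863, 0.803, -0.572]
wrist_force: [-0.2, -0.6, -0.2]
width: 0.094
```

```bash
python3 st.py 4 1.5 2
```

```text
6.85 q [ 0.473  0.634  0.275 -0.655  1.739  2.056] p [0.8217 0.2473 0.4901] F [-0.2 -0.6 -0.2] w 0.094
a [ 0.584 -0.376 -0.719] head -32.8 beta 46.01 y [-0.354 -0.915  0.191] z [-0.73   0.143 -0.668]
tool comps [ 0.33 -2.41 -4.04]
```

>>> {"name": "carry_out", "arguments": {"targets": [[0, -0.6, -4.0, -2.6, 0], [0, -0.6, -4.0, -2.6, 0], [0, -0.6, -4.0, -2.6, 0], [0, -0.6, -4.0, -2.6, 0], [0, -0.6, -4.0, -2.6, 0], [0, -0.6, -4.0, -2.6, 0], [0, -0.6, -4.0, -2.6, 0]]}}

```text
time: 7.55
tool_pos: [0.8565, 0.3907, 0.4674]
ee_rot: [3.005, 0.652, -0.36]
wrist_force: [-0.3, 0.8, -0.7]
width: 0.0938
```

```bash
python3 st.py 4 1.5 2
```

```text
7.55 q [ 0.614  0.717  0.275 -0.718  1.529  2.199] p [0.8565 0.3907 0.4674] F [-0.3  0.8 -0.7] w 0.0938
a [ 0.744 -0.28  -0.607] head -20.6 beta 37.36 y [-0.271 -0.956  0.108] z [-0.611  0.084 -0.787]
tool comps [ 1.34 -2.3  -3.89]
```

>>> {"name": "carry_out", "arguments": {"targets": [[0, 0, 4.2, 2.4, 0], [0, 0, 4.2, 2.4, 0], [0, 0, 4.2, 2.4, 0], [0, 0, 4.2, 2.4, 0], [0, 0, 4.2, 2.4, 0], [0, 0, 4.2, 2.4, 0], [0, 0, 4.2, 2.4, 0], [0, 0, 4.2, 2.4, 0], [0, 0, 4.2, 2.4, 0], [0, 0, 4.2, 2.4, 0], [0, 0, 4.2, 2.4, 0], [0, 0, 4.2, 2.4, 0], [0, 0, 4.2, 2.4, 0], [0, 0, 4.2, 2.4, 0], [0, 0, 4.2, 2.4, 0], [0, 0, 4.2, 2.4, 0], [0, 0, 4.2, 2.4, 0], [0, 0, 0, 0, 7.8], [0, 0, 0, 0, 0]]}}

```text
time: 9.45
tool_pos: [0.4359, -0.2262, 0.2379]
ee_rot: [3.139, 0.663, -0.372]
wrist_force: [-0.3, 0.1, -0.6]
width: 0.0938
```

```bash
python3 st.py; python3 - <<'E'
from h import *
s=snap('wrist','w1.png'); d=snap('side','side1.png'); snap('scene','scene1.png')
b=cv2.resize(cv2.imread('pics/side1.png')[100:300,220:460],(480,400),interpolation=cv2.INTER_CUBIC)
print(s['pose'].round(3).tolist())
E
```

```text
9.45 q [-0.876 -0.725  2.165  0.498  0.922  0.923] p [ 0.4359 -0.2262  0.2379] F [-0.3  0.1 -0.6] w 0.0938
a [ 0.734 -0.286 -0.616] head -21.3 beta 38.0 y [-0.362 -0.932  0.002] z [-0.574  0.221 -0.788]
[[-0.363, 0.744, -0.561, 0.346], [-0.932, -0.288, 0.22, -0.192], [0.002, 0.603, 0.798, 0.407], [0.0, 0.0, 0.0, 1.0]]
```

View pics/w1.png

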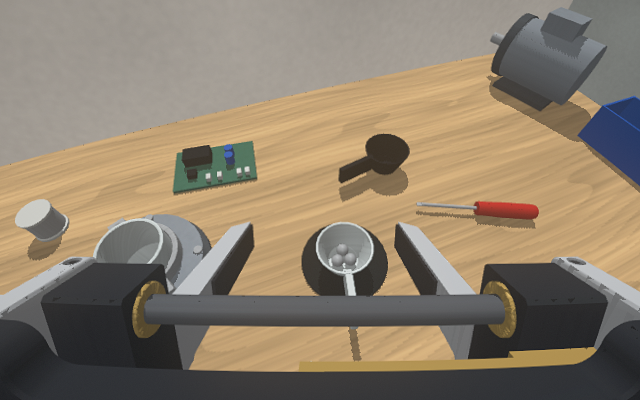

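Viewed 4. The wrist view shows the target cup with its three balls at (345,248) and its handle running to (351,297). The housing is at (150,250). Next: measure the cup position and handle heading.

```bash
cat > cupm.py <<'E'
from h import *
from scipy.optimize import least_squares
def fit(f,roi,far,thr=110):
    s=load(f); im=s['image'][:,:,:].copy(); x0,y0,x1,y1=roi
    hsv=cv2.cvtColor(im,cv2.COLOR_RGB2HSV); m=((hsv[...,1]<50)&(hsv[...,2]>thr)).astype(np.uint8)
    k=np.zeros_like(m); k[y0:y1,x0:x1]=1; m*=k
    n,l,st,_=cv2.connectedComponentsWithStats(m); i=1+np.argmax(st[1:,4]); c=cv2.findContours((l==i).astype(np.uint8),0,1)[0]; c=max(c,key=len).reshape(-1,2)
    w=onz(s,c,.05)[:,:2]; cam=s['pose'][:2,3]; ctr=w.mean(0) if far is None else np.array(far)
    u=(ctr-cam)/np.linalg.norm(ctr-cam)
    for _ in range(4):
        k=((w-ctr)@u>.005)&(np.linalg.norm(w-ctr,axis=1)<.05)
        r=least_squares(lambda p:np.linalg.norm(w[k]-p,axis=1)-.0405,ctr,loss='soft_l1',f_scale=.001); ctr=r.x
    return ctr,k.sum(),np.abs(r.fun).mean(),w,c,st[i]
if __name__=='__main__':
    for f,roi in (('w1.png',(300,210,390,297)),('side1.png',(340,160,420,215)),('side0.png',(340,160,420,215)),('scene0.png',(240,195,295,250))):
        ctr,n,e,w,c,st=fit(f,roi,(.508,-.28)); print(f,ctr.round(4),n,round(e,4),st)
        h=w[np.linalg.norm(w-ctr,axis=1)>.05]; 
        if len(h): d=ctr-h.mean(0); print('  handle heading',np.degrees(np.arctan2(d[1],d[0])).round(1),len(h),np.linalg.norm(h-ctr,axis=1).max().round(3))
    s=load('w1.png'); g=cv2.cvtColor(s['image'],cv2.COLOR_RGB2GRAY)
    for r in (282,286,290,294): print(r,g[r,338:364].tolist())
E
python3 cupm.py
```

```text
w1.png [ 0.5058 -0.2847] 71 0.0005 [ 316  222   58   74 2557]
  handle heading -17.0 34 0.066
side1.png [ 0.5084 -0.2792] 30 0.0012 [361 169  42  27 420]
  handle heading -17.6 33 0.101
side0.png [ 0.5084 -0.2792] 30 0.0012 [361 169  42  34 567]
  handle heading -26.7 54 0.123
scene0.png [ 0.5094 -0.2856] 33 0.0016 [250 204  30  37 555]
  handle heading -3.3 36 0.101
282 [48, 50, 48, 49, 45, 75, 117, 122, 168, 213, 219, 218, 218, 217, 224, 199, 91, 41, 48, 48, 48, 49, 48, 49, 49, 49]
286 [47, 49, 48, 49, 47, 43, 116, 125, 117, 199, 221, 218, 217, 217, 218, 221, 148, 64, 45, 48, 48, 48, 49, 48, 49, 49]
290 [49, 47, 48, 49, 48, 46, 55, 118, 123, 133, 204, 219, 217, 216, 216, 220, 202, 99, 46, 47, 49, 49, 48, 47, 48, 48]
294 [47, 47, 48, 48, 47, 47, 44, 93, 121, 121, 184, 218, 219, 218, 218, 218, 225, 195, 79, 44, 47, 47, 47, 47, 48, 49]
```

```bash
python3 - <<'E'
from h import *
s=load('w1.png'); g=cv2.cvtColor(s['image'],cv2.COLOR_RGB2GRAY).astype(float)
pts=[]
for r in range(280,297):
    row=g[r,335:370]; L=np.where(row>185)[0]; a,b=L[0],L[-1]
    l=a-(row[a]-165)/(row[a]-row[a-1]+1e-9)*1 ; rr=b+ (row[b]-135)/(row[b]-row[b+1])
    pts.append([335+(l+rr)/2,r])
w=onz(s,pts,.049)[:,:2]; 
vx,vy,x,y=cv2.fitLine(w.astype(np.float32),cv2.DIST_L2,0,.01,.01).ravel()
if vx<0: vx,vy=-vx,-vy
c=np.array([.507,-.284]); n=np.array([-vy,vx])
print('heading',np.degrees(np.arctan2(vy,vx)),'width check', w[[0,-1]],'offset of cup centre from line',(c-[x,y])@n)
d=c-w.mean(0); print('heading via centre',np.degrees(np.arctan2(d[1],d[0])), np.linalg.norm(d))
for f in ['w1.png']:
  print(proj(s,[[.507,-.284,.05]]))
E
```

```text
Traceback (most recent call last):
IndexError: index 0 is out of bounds for axis 0 with size 0
```

```bash
python3 - <<'E'
from h import *
s=load('w1.png'); g=cv2.cvtColor(s['image'],cv2.COLOR_RGB2GRAY).astype(float)
pts=[]
for r in range(281,295):
    row=g[r,335:370]; L=np.where(row>185)[0]
    if len(L)<3: continue
    pts.append([335+(L[0]+L[-1])/2,r])
w=onz(s,pts,.049)[:,:2]; 
vx,vy,x,y=cv2.fitLine(w.astype(np.float32),cv2.DIST_L2,0,.01,.01).ravel()
if vx<0: vx,vy=-vx,-vy
c=np.array([.507,-.284]); n=np.array([-vy,vx])
print('heading',np.degrees(np.arctan2(vy,vx)),w[[0,-1]],'offset',(c-[x,y])@n)
d=c-w.mean(0); print('via centre',np.degrees(np.arctan2(d[1],d[0])), np.linalg.norm(d))
E
```

```text
heading -16.057795 [[ 0.45985523 -0.27262728]
 [ 0.44374175 -0.2680909 ]] offset 0.0017145385764306886
via centre -14.330175072724312 0.05687054943959152
```

>>> {"name": "carry_out", "arguments": {"targets": [[0, 1.9, 1.2, 1.9, 0], [0, 1.9, 1.2, 1.9, 0], [0, 1.9, 1.2, 1.9, 0], [0, 2.0, 0, 2.0, 0], [0, 2.0, 0, 2.0, 0], [0, 2.0, 0, 2.0, 0], [0, 1.9, 0, 1.9, 0], [0, 1.0, 0, 1.0, 0], [0, 0, 0, 0, 0], [0, 0, 0, 0, 0]]}}

```text
time: 10.6
tool_pos: [0.4496, -0.2643, 0.0332]
ee_rot: [3.139, 0.664, -0.359]
wrist_force: [-0.2, -0.0, 1.1]
width: 0.094
```

```bash
python3 st.py; python3 - <<'E'
from h import *
s=snap('wrist','w2.png'); d=snap('side','side2.png')
b=cv2.resize(cv2.imread('pics/side2.png')[140:220,330:430],(500,400),interpolation=cv2.INTER_CUBIC)
a=cv2.imread('pics/w2.png')[150:400,200:500]
c=np.zeros((400,800,3),np.uint8); c[:250,:300]=a; c[:,300:]=b; cv2.imwrite('pics/c2.png',c)
E
```

```text
10.6 q [-0.944 -0.321  2.395  1.097  0.51   0.142] p [ 0.4496 -0.2643  0.0332] F [-0.2 -0.   1.1] w 0.094
a [ 0.737 -0.277 -0.616] head -20.6 beta 38.05 y [-0.35  -0.937  0.002] z [-0.578  0.214 -0.787]
```

View pics/c2.png

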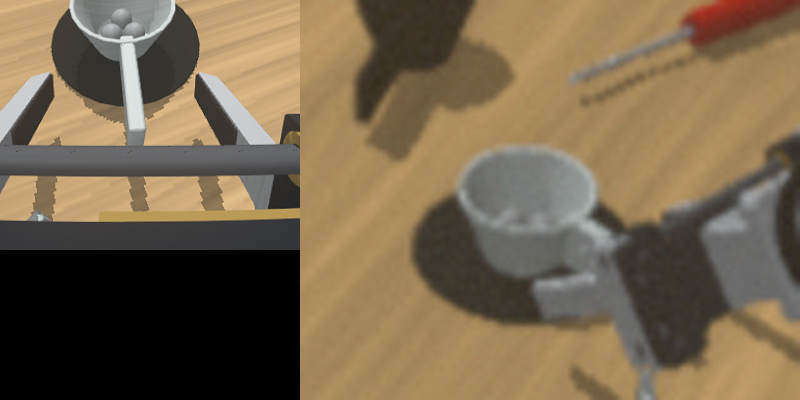

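Viewed 5. In the wrist crop the fingers straddle the handle about centrally, with the handle end at picture pixel (330,290). I go 13 mm lower and close.

>>> {"name": "carry_out", "arguments": {"targets": [[0, 0.8, 0.4, 1.0, 0], [0, 0, 0, 0, 0], [1, 0, 0, 0, 0], [1, 0, 0, 0, 0], [1, 0, 0, 0, 0], [1, 0, 0, 0, 0], [1, 0, 0, 0, 0], [1, 0, 0, 0, 0], [1, 0, 0, 0, 0], [1, 0, 0, 0, 0]]}}

```text
time: 11.7
tool_pos: [0.4469, -0.2697, 0.0199]
ee_rot: [3.14, 0.664, -0.363]
wrist_force: [0.1, -0.6, -0.3]
width: 0.0336
```

```bash
python3 st.py 0 0 10
```

```text
11.7 q [-0.961 -0.279  2.403  1.179  0.5    0.04 ] p [ 0.4469 -0.2697  0.0199] F [ 0.1 -0.6 -0.3] w 0.0336
a [ 0.736 -0.28  -0.617] head -20.8 beta 38.06 y [-0.354 -0.935  0.001] z [-0.577  0.218 -0.787]
tool comps [-6.17  0.01 -7.87]
```

>>> {"name": "carry_out", "arguments": {"targets": [[1, 0, 0, 0, 0], [1, 0, 0, 0, 0], [1, 0, 0, 0, 0], [1, 0, 0, 0, 0], [1, 0, 0, 0, 0], [1, 0, 0, 0, 0], [1, -0.6, 0, -0.8, 0], [1, -1.2, 0, -1.6, 0], [1, -1.2, 0, -1.6, 0], [1, 0, 0, 0, 0]]}}

```text
time: 12.7
tool_pos: [0.4485, -0.2717, 0.0729]
ee_rot: [3.134, 0.66, -0.367]
wrist_force: [-0.2, -0.2, -3.0]
width: 0.01
```

```bash
python3 st.py 0 0 10; python3 - <<'E'
from h import *
s=snap('wrist','w3.png'); d=snap('side','side3.png')
b=cv2.resize(cv2.imread('pics/side3.png')[130:220,320:430],(488,400),interpolation=cv2.INTER_CUBIC)
a=cv2.imread('pics/w3.png')[150:400,200:500]
c=np.zeros((400,800,3),np.uint8); c[:250,:300]=a; c[:,300:788]=b; cv2.imwrite('pics/c3.png',c)
E
```

```text
12.7 q [-0.959 -0.407  2.354  0.928  0.583  0.333] p [ 0.4485 -0.2717  0.0729] F [-0.2 -0.2 -3. ] w 0.01
a [ 0.737 -0.284 -0.613] head -21.1 beta 37.81 y [-0.355 -0.935  0.006] z [-0.575  0.213 -0.79 ]
tool comps [-6.13  0.06 -7.9 ]
```

View pics/c3.png

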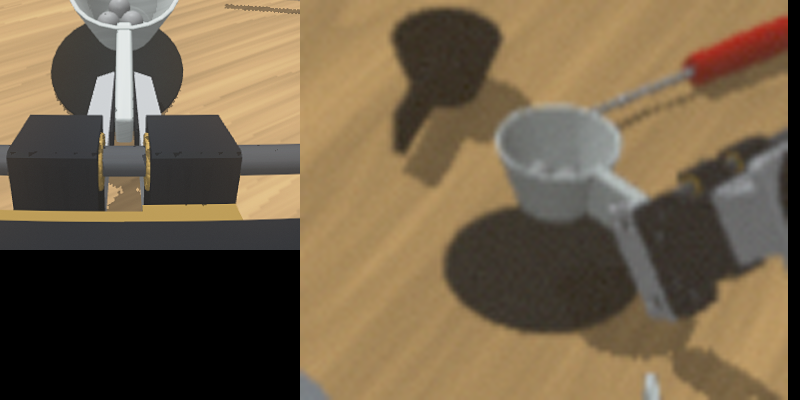

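Viewed 6. The cup is lifted upright with its balls, clear of the mat. Now I measure the housing rim and the mat, and plan the pour.

```bash
cat > m2.py <<'E'
from h import *
from scipy.optimize import least_squares
def circ(f,roi,sel,z,rad,c0,far=True):
    s=load(f); hsv=cv2.cvtColor(s['image'],cv2.COLOR_RGB2HSV); m=sel(hsv).astype(np.uint8); k=np.zeros_like(m); x0,y0,x1,y1=roi; k[y0:y1,x0:x1]=1; m*=k
    n,l,st,_=cv2.connectedComponentsWithStats(m); i=1+np.argmax(st[1:,4]); c=max(cv2.findContours((l==i).astype(np.uint8),0,1)[0],key=len).reshape(-1,2)
    c=c[(c[:,0]>x0)&(c[:,0]<x1-1)&(c[:,1]>y0)&(c[:,1]<y1-1)]
    w=onz(s,c,z)[:,:2]; ctr=np.array(c0); u=ctr-s['pose'][:2,3]; u/=np.linalg.norm(u)
    for _ in range(4):
        kk=(np.abs(np.linalg.norm(w-ctr,axis=1)-rad)<.008)
        if far: kk&=(w-ctr)@u>.01
        r=least_squares(lambda p:np.linalg.norm(w[kk]-p,axis=1)-rad,ctr,loss='soft_l1',f_scale=.001); ctr=r.x
    return ctr.round(4),kk.sum(),np.abs(r.fun).mean().round(4)
E
python3 - <<'E'
from m2 import *
br=lambda t:(lambda h:(h[...,1]<60)&(h[...,2]>t))
for t in (140,160): 
  for f,roi in (('side0.png',(255,195,345,265)),('scene0.png',(310,165,385,225))):
    print(f,t,circ(f,roi,br(t),.075,.0455,(.594,-.008)))
dk=lambda h:h[...,2]<75
s=load('side3.png'); print(cv2.cvtColor(s['image'],cv2.COLOR_RGB2HSV)[195,375:385:3].tolist())
for f,roi in (('side0.png',(345,165,410,210)),('side3.png',(345,165,395,210)),('scene0.png',(235,200,295,260)),('w1.png',(290,215,400,297))): print('mat',f,circ(f,roi,dk,.004,.0655,(.507,-.284),False))
E
```

```text
side0.png 140 (array([ 0.5948, -0.0122]), np.int64(42), np.float64(0.0012))
scene0.png 140 (array([ 0.5976, -0.0159]), np.int64(33), np.float64(0.0016))
side0.png 160 (array([ 0.5987, -0.0112]), np.int64(20), np.float64(0.0009))
scene0.png 160 (array([ 0.5992, -0.0166]), np.int64(34), np.float64(0.0015))
[[20, 66, 58], [19, 85, 57], [15, 65, 55], [15, 79, 58]]
mat side0.png (array([ 0.5086, -0.2883]), np.int64(53), np.float64(0.0017))
mat side3.png (array([ 0.5077, -0.2879]), np.int64(63), np.float64(0.0023))
mat scene0.png (array([ 0.5084, -0.2847]), np.int64(80), np.float64(0.0023))
mat w1.png (array([ 0.5063, -0.2909]), np.int64(94), np.float64(0.0013))
```

```bash
cat > pour.py <<'E'
from h import *
from kin import *
o=robot.get_obs(); R0=R.from_euler('xyz',o['ee_rot']).as_matrix(); p0=o['tool_pos']; q0=o['joint_positions']
tg=np.array([.4469,-.2697,.0199]); c=np.array([.504,-.2914,.004])
rel=lambda h:R0.T@(c+[0,0,h]-tg)
W=np.array([.597,-.0135,0])
def pose(th,zl=.1,back=.012):
    R1=R0@R.from_euler('x',th,degrees=True).as_matrix(); cz=R1@R0.T@[0,0,1]
    low=cz*cz[2]-[0,0,1]; n=np.linalg.norm(low); low=low/n if n>1e-6 else low
    d=cz[:2]/(np.linalg.norm(cz[:2])+1e-9); lip=R1@rel(.046)+.04*low
    return W+[0,0,zl]-np.r_[d*back,0]-lip,R1,cz,d
def cupmin(T,R1):
    a=np.linspace(0,2*np.pi,24); ex=R0.T@toolR(-20.9,0)[:,0]; 
    X,Y=toolR(-20.9,0)[:,0],np.array([np.sin(np.radians(20.9)),np.cos(np.radians(20.9)),0])
    pts=[T+R1@R0.T@(c+[0,0,h]+r*(np.cos(t)*X+np.sin(t)*Y)-tg) for h,r in((0,.024),(.046,.04)) for t in a]
    pts+= [T+R1@R0.T@(c+[0,0,h]-.1*X-tg) for h in (.011,.045)]
    return min(p[2] for p in pts)
E
python3 - <<'E'
from pour import *
q=q0
for th in range(-40,-156,-10):
    T,R1,cz,d=pose(th); q,e=ik(T,R1,[list(q),[-.1,-.4,2.1,0,.6,.3]]); print(th,'tilt',np.degrees(np.arccos(cz[2])).round(),'d',d.round(2),'T',T.round(3),'q',q.round(2),round(e,4),'minz',cupmin(T,R1).round(3))
T,R1,_,_=pose(-60,.14); print('to A world cm',(T-p0)*100,'tool comps at R0',(R0.T@(T-p0)*100).round(1))
q=q0
for f in np.linspace(0,1,6):
    q,e=ik(p0+f*(T-p0),R0,[list(q)]); print(q.round(2),round(e,4))
E
```

```text
-40 tilt 31.0 d [0.14 0.99] T [ 0.528 -0.078  0.102] q [-0.13 -0.42  2.29 -0.46  0.42  1.44] 0.0 minz 0.069
-50 tilt 39.0 d [0.08 1.  ] T [ 0.532 -0.084  0.112] q [-0.15 -0.43  2.27 -0.4   0.43  1.2 ] 0.0 minz 0.074
-60 tilt 46.0 d [0.02 1.  ] T [ 0.538 -0.088  0.123] q [-0.17 -0.42  2.25 -0.36  0.45  0.97] 0.0 minz 0.08
-70 tilt 54.0 d [-0.04  1.  ] T [ 0.544 -0.09   0.134] q [-0.17 -0.42  2.22 -0.34  0.47  0.77] 0.0 minz 0.086
-80 tilt 61.0 d [-0.11  0.99] T [ 0.551 -0.091  0.145] q [-0.17 -0.41  2.19 -0.33  0.49  0.59] 0.0 minz 0.092
-90 tilt 68.0 d [-0.19  0.98] T [ 0.559 -0.089  0.155] q [-0.16 -0.4   2.17 -0.33  0.51  0.42] 0.0 minz 0.097
-100 tilt 74.0 d [-0.27  0.96] T [ 0.566 -0.086  0.165] q [-0.15 -0.39  2.14 -0.34  0.53  0.26] 0.0 minz 0.1
-110 tilt 80.0 d [-0.35  0.94] T [ 0.573 -0.081  0.174] q [-0.13 -0.38  2.11 -0.36  0.55  0.11] 0.0 minz 0.1
-120 tilt 86.0 d [-0.44  0.9 ] T [ 0.581 -0.075  0.182] q [-0.1  -0.37  2.09 -0.38  0.57 -0.03] 0.0 minz 0.1
-130 tilt 91.0 d [-0.53  0.85] T [ 0.587 -0.067  0.189] q [-0.08 -0.35  2.06 -0.41  0.59 -0.17] 0.0 minz 0.1
-140 tilt 95.0 d [-0.62  0.78] T [ 0.594 -0.059  0.195] q [-0.05 -0.34  2.04 -0.44  0.6  -0.31] 0.0 minz 0.1
-150 tilt 99.0 d [-0.72  0.7 ] T [ 0.599 -0.05   0.2  ] q [-0.02 -0.33  2.02 -0.47  0.62 -0.45] 0.0 minz 0.1
to A world cm [ 9.03459125 18.19626546  9.38798496] tool comps at R0 [ -4.2 -20.2  -8.7]
[-0.96 -0.41  2.36  0.93  0.58  0.33] 0.0
[-0.81 -0.47  2.35  0.74  0.53  0.61] 0.0
[-0.65 -0.51  2.33  0.49  0.48  0.95] 0.0
[-0.48 -0.52  2.3   0.2   0.47  1.32] 0.0
[-0.32 -0.51  2.25 -0.08  0.5   1.67] 0.0
[-0.17 -0.48  2.19 -0.3   0.55  1.95] 0.0
```

```bash
python3 - <<'E'
from pour import *
d=load('side0.png'); print('small cup',onz(d,[[401,236],[399,220]],[.02,.02]).round(3))
Rx=lambda t:R.from_euler('x',t,degrees=True).as_matrix()
# segment 2: 0->-60 in place, then rows
M=R0@Rx(-60); T=pose(-60,.14)[0]; T90=pose(-90)[0]
rows=[]; th=-60
for i in range(1,6):
    n=T+(T90-T)/5; rows.append(np.r_[(R0@Rx(th)).T@(n-T)*100,-6]) if 0 else None
def seg(t0,t1,P0,f,step):
    th=t0;Pc=P0
    while th>t1:
        n=th-step; Tn=f(n); print((np.r_[(R0@Rx(th)).T@(Tn-Pc)*100]).round(2),-step,Tn.round(3)); th=n; Pc=Tn
    return Pc
print('-60->-90'); Pc=seg(-60,-90,T,lambda t:T+(T90-T)*(t+60)/-30,6)
print('-90->-145'); seg(-90,-145,Pc,lambda t:pose(t)[0],5)
E
```

```text
small cup [[ 0.358 -0.13   0.02 ]
 [ 0.388 -0.183  0.02 ]]
-60->-90
[ 0.41  0.05 -0.16] -6 [ 0.542 -0.088  0.161]
[ 0.41  0.06 -0.16] -6 [ 0.546 -0.088  0.16 ]
[ 0.41  0.08 -0.15] -6 [ 0.55  -0.089  0.158]
[ 0.41  0.1  -0.14] -6 [ 0.554 -0.089  0.157]
[ 0.41  0.11 -0.13] -6 [ 0.559 -0.089  0.155]
-90->-145
[-0.07  0.58 -0.26] -5 [ 0.562 -0.088  0.16 ]
[-0.07  0.58 -0.25] -5 [ 0.566 -0.086  0.165]
[-0.08  0.58 -0.24] -5 [ 0.57  -0.084  0.17 ]
[-0.08  0.58 -0.23] -5 [ 0.573 -0.081  0.174]
[-0.08  0.58 -0.22] -5 [ 0.577 -0.078  0.178]
[-0.08  0.58 -0.21] -5 [ 0.581 -0.075  0.182]
[-0.08  0.58 -0.2 ] -5 [ 0.584 -0.071  0.186]
[-0.07  0.58 -0.18] -5 [ 0.587 -0.067  0.189]
[-0.07  0.58 -0.17] -5 [ 0.591 -0.063  0.192]
[-0.07  0.57 -0.16] -5 [ 0.594 -0.059  0.195]
[-0.06  0.57 -0.14] -5 [ 0.596 -0.054  0.197]
```

>>> {"name": "carry_out", "arguments": {"targets": [[1, -1, 0, -1.2, 0], [1, -1.5, 0, -2.0, 0], [1, -1.2, -1.0, -1.6, 0], [1, -0.5, -2.0, -1.0, 0], [1, 0, -2.8, -0.6, 0], [1, 0, -2.8, -0.5, 0], [1, 0, -2.8, -0.5, 0], [1, 0, -2.8, -0.5, 0], [1, 0, -2.4, -0.4, 0], [1, 0, -2.0, -0.2, 0], [1, 0, -1.0, -0.2, 0], [1, 0, -0.6, 0, 0], [1, 0, 0, 0, 0]]}}

```text
time: 14.1
tool_pos: [0.5378, -0.0867, 0.16]
ee_rot: [3.139, 0.671, -0.361]
wrist_force: [0.1, -0.1, -3.0]
width: 0.0101
```

```bash
python3 st.py; python3 - <<'E'
from pour import *
T=np.array([.538,-.088,.163]); print('left to A',(R0.T@(T-p0)*100).round(2), R.from_euler('xyz',o['ee_rot']).as_matrix().round(3).tolist())
E
```

```text
14.1 q [-0.166 -0.471  2.192 -0.296  0.549  1.945] p [ 0.5378 -0.0867  0.16  ] F [ 0.1 -0.1 -3. ] w 0.0101
a [ 0.733 -0.277 -0.622] head -20.7 beta 38.45 y [-0.352 -0.936  0.002] z [-0.583  0.218 -0.783]
left to A [-0.13  0.11 -0.28] [[0.733, -0.352, -0.583], [-0.277, -0.936, 0.218], [-0.622, 0.002, -0.783]]
```

>>> {"name": "carry_out", "arguments": {"targets": [[1, 0, 0, -0.3, -4], [1, 0, 0, 0, -6], [1, 0, 0, 0, -7], [1, 0, 0, 0, -7], [1, 0, 0, 0, -7], [1, 0, 0, 0, -7], [1, 0, 0, 0, -7], [1, 0, 0, 0, -7], [1, 0, 0, 0, -5], [1, 0, 0, 0, -3], [1, 0.4, 0, -0.2, -5], [1, 0.4, 0, -0.2, -5], [1, 0.4, 0, -0.2, -5], [1, 0.4, 0.1, -0.1, -5], [1, 0.4, 0.1, -0.1, -5], [1, 0, 0, 0, 0]]}}

```text
time: 15.7
tool_pos: [0.5595, -0.0895, 0.1549]
ee_rot: [1.655, 0.669, -0.365]
wrist_force: [0.4, 0.9, -2.2]
width: 0.0101
```

```bash
python3 st.py; python3 - <<'E'
from h import *
d=snap('side','side4.png'); s=snap('scene','scene4.png')
b=cv2.resize(cv2.imread('pics/side4.png')[150:270,240:400],(500,375),interpolation=cv2.INTER_CUBIC)
a=cv2.resize(cv2.imread('pics/scene4.png')[140:240,290:390],(300,300),interpolation=cv2.INTER_CUBIC)
c=np.zeros((400,800,3),np.uint8); c[:300,:300]=a; c[:375,300:]=b; cv2.imwrite('pics/c4.png',c)
E
```

```text
15.7 q [-0.16  -0.398  2.161 -0.332  0.512  0.505] p [ 0.5595 -0.0895  0.1549] F [ 0.4  0.9 -2.2] w 0.0101
a [ 0.733 -0.28  -0.62 ] head -20.9 beta 38.34 y [ 0.547 -0.3    0.782] z [-0.404 -0.912 -0.066]
```

View pics/c4.png

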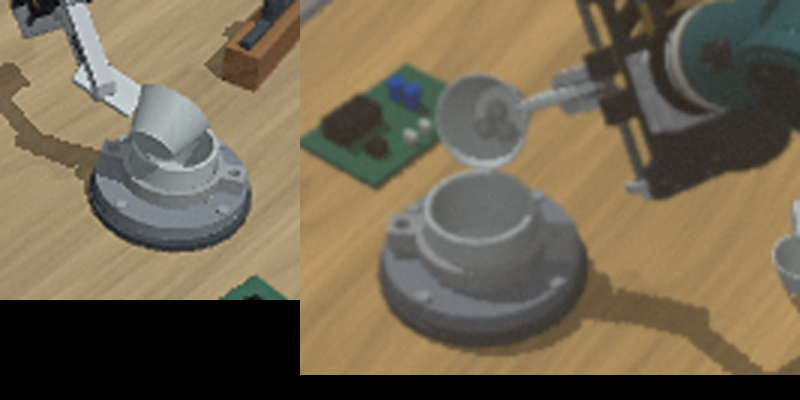

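Viewed 7. The tilted cup is over the sleeve with all three balls still inside (scene crop (170,130), side crop (485,120)). Pouring now.

>>> {"name": "carry_out", "arguments": {"targets": [[1, -0.1, 0.6, -0.3, -5], [1, -0.1, 0.6, -0.3, -5], [1, -0.1, 0.6, -0.2, -5], [1, -0.1, 0.6, -0.2, -5], [1, -0.1, 0.6, -0.2, -5], [1, -0.1, 0.6, -0.2, -5], [1, -0.1, 0.6, -0.2, -5], [1, -0.1, 0.6, -0.2, -5], [1, -0.1, 0.6, -0.2, -5], [1, -0.1, 0.6, -0.2, -5], [1, 0, 0.6, -0.2, -5], [1, 0, 0, 0, 0], [1, 0, 0, 0, 0], [1, 0, 0, 0, 0], [1, 0, 0, 0, 0], [1, 0, 0, 0, 0], [1, 0, 0, 0, 0]]}}

```text
time: 17.5
tool_pos: [0.5988, -0.0571, 0.2054]
ee_rot: [0.697, 0.664, -0.364]
wrist_force: [0.4, -1.1, -1.7]
width: 0.01
```

```bash
python3 st.py 0 0 10; python3 - <<'E'
from h import *
d=snap('side','side5.png'); s=snap('scene','scene5.png')
b=cv2.resize(cv2.imread('pics/side5.png')[150:270,240:400],(500,375),interpolation=cv2.INTER_CUBIC)
a=cv2.resize(cv2.imread('pics/scene5.png')[140:240,290:390],(300,300),interpolation=cv2.INTER_CUBIC)
c=np.zeros((400,800,3),np.uint8); c[:300,:300]=a; c[:375,300:]=b; cv2.imwrite('pics/c5.png',c)
E
```

```text
17.5 q [-0.046 -0.334  2.015 -0.435  0.624 -0.313] p [ 0.5988 -0.0571  0.2054] F [ 0.4 -1.1 -1.7] w 0.01
a [ 0.736 -0.28  -0.616] head -20.8 beta 38.06 y [0.642 0.576 0.505] z [ 0.214 -0.768  0.604]
tool comps [-6.16  5.05  6.04]
```

View pics/c5.png

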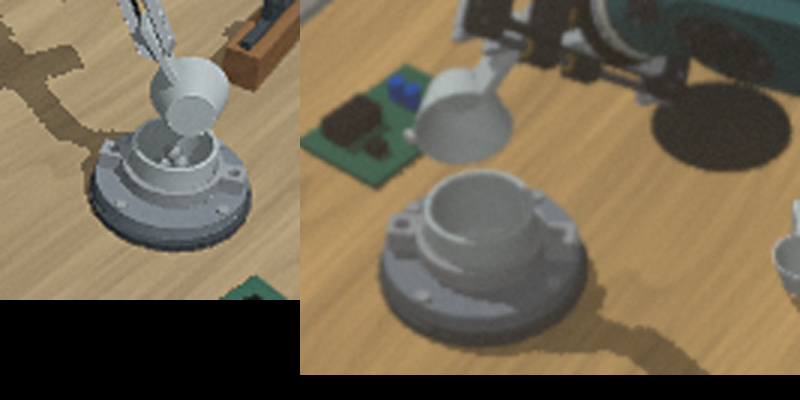

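Viewed 8. The cup is tipped past level and the balls lie in the well (scene crop (175,157)); the wrist force dropped to the cup's weight alone. Now I turn the cup back upright, raised.

>>> {"name": "carry_out", "arguments": {"targets": [[1, -0.9, 0.75, 0.9, 0], [1, -0.9, 0.75, 0.9, 4], [1, 0, 0, 0, 8], [1, 0, 0, 0, 8.2], [1, 0, 0, 0, 8.2], [1, 0, 0, 0, 8.2], [1, 0, 0, 0, 8.2], [1, 0, 0, 0, 8.2], [1, 0, 0, 0, 8.2], [1, 0, 0, 0, 8.2], [1, 0, 0, 0, 8.2], [1, 0, 0, 0, 8.2], [1, 0, 0, 0, 8.2], [1, 0, 0, 0, 8.2], [1, 0, 0, 0, 8.2], [1, 0, 0, 0, 8.2], [1, 0, 0, 0, 8.2], [1, 0, 0, 0, 8.2], [1, 0, 0, 0, 5], [1, 0, 0, 0, 0]]}}

```text
time: 19.6
tool_pos: [0.5991, -0.0571, 0.2349]
ee_rot: [3.14, 0.664, -0.363]
wrist_force: [-0.2, -0.6, -2.4]
width: 0.0097
```

```bash
python3 - <<'E'
import subprocess,numpy as np
from h import *
p=robot.get_obs()['tool_pos']; 
for t in ([.45,-.267,.10],[.45,-.267,.0205]):
    print(subprocess.run(['python3','st.py',*map(str,(np.array(t)-p)*100)],capture_output=True,text=True).stdout)
E
```

```text
19.6 q [-0.046 -0.355  1.97  -0.399  0.685  2.085] p [ 0.5991 -0.0571  0.2349] F [-0.2 -0.6 -2.4] w 0.0097
a [ 0.736 -0.28  -0.617] head -20.8 beta 38.07 y [-0.354 -0.935  0.001] z [-0.577  0.218 -0.787]
tool comps [ 3.22 24.9  14.65]

19.6 q [-0.046 -0.355  1.97  -0.399  0.685  2.085] p [ 0.5991 -0.0571  0.2349] F [-0.2 -0.6 -2.4] w 0.0097
a [ 0.736 -0.28  -0.617] head -20.8 beta 38.07 y [-0.354 -0.935  0.001] z [-0.577  0.218 -0.787]
tool comps [ 8.12 24.88 20.91]
```

>>> {"name": "carry_out", "arguments": {"targets": [[1, 0.2, 2.0, 0.6, 0], [1, 0.4, 3.3, 1.6, 0], [1, 0.4, 3.3, 1.8, 0], [1, 0.4, 3.3, 1.8, 0], [1, 0.4, 3.3, 1.8, 0], [1, 0.4, 3.3, 2.0, 0], [1, 0.4, 3.3, 2.0, 0], [1, 0.3, 2.0, 1.8, 0], [1, 0.3, 1.1, 1.3, 0], [1, 0, 0, 0, 0], [1, 0, 0, 0, 0]]}}

```text
time: 20.7
tool_pos: [0.4553, -0.2589, 0.1045]
ee_rot: [3.139, 0.668, -0.364]
wrist_force: [-0.2, -0.6, -2.0]
width: 0.01
```

```bash
python3 - <<'E'
import subprocess,numpy as np
from h import *
p=robot.get_obs()['tool_pos']; 
for t in ([.45,-.267,.0225],):
    print(subprocess.run(['python3','st.py',*map(str,(np.array(t)-p)*100)],capture_output=True,text=True).stdout)
E
```

```text
20.7 q [-0.906 -0.477  2.317  0.769  0.622  0.544] p [ 0.4553 -0.2589  0.1045] F [-0.2 -0.6 -2. ] w 0.01
a [ 0.734 -0.279 -0.619] head -20.9 beta 38.26 y [-0.354 -0.935  0.002] z [-0.58   0.218 -0.785]
tool comps [4.91 0.92 6.57]
```

>>> {"name": "carry_out", "arguments": {"targets": [[1, 1.2, 0.4, 1.6, 0], [1, 1.4, 0.5, 1.8, 0], [1, 1.0, 0, 1.5, 0], [1, 0.7, 0, 0.9, 0], [1, 0.4, 0, 0.5, 0], [1, 0.2, 0, 0.2, 0], [1, 0, 0, 0, 0], [1, 0, 0, 0, 0]]}}

```text
time: 21.5
tool_pos: [0.4514, -0.2666, 0.0241]
ee_rot: [3.138, 0.666, -0.362]
wrist_force: [-0.2, 0.4, -1.9]
width: 0.0097
```

```bash
python3 st.py 0 0 -0.3
```

```text
21.5 q [-0.939 -0.287  2.395  1.147  0.49   0.087] p [ 0.4514 -0.2666  0.0241] F [-0.2  0.4 -1.9] w 0.0097
a [ 0.735 -0.279 -0.618] head -20.8 beta 38.16 y [-0.353 -0.936  0.003] z [-0.579  0.216 -0.786]
tool comps [ 0.19 -0.    0.24]
```

>>> {"name": "carry_out", "arguments": {"targets": [[1, 0.1, 0, 0.12, 0], [1, 0.1, 0, 0.12, 0], [1, 0.06, 0, 0.1, 0], [1, 0, 0, 0, 0], [1, 0, 0, 0, 0]]}}

```text
time: 22.0
tool_pos: [0.4511, -0.2669, 0.0199]
ee_rot: [3.14, 0.666, -0.363]
wrist_force: [-1.0, 1.6, 3.1]
width: 0.0099
```

>>> {"name": "carry_out", "arguments": {"targets": [[0.4, 0, 0, 0, 0], [0.4, 0, 0, 0, 0], [0.4, 0, 0, 0, 0], [0.4, 0, 0, 0, 0], [0.4, 0, 0, 0, 0], [0.4, 0, 0, 0, 0], [0.4, 0, 0, 0, 0], [0.3, -1.0, 0, -1.3, 0], [0.3, -2.0, 0, -2.6, 0], [0.3, -2.5, 0, -3.2, 0], [0, -2.5, 0, -3.2, 0], [0, -2.5, -0.5, -3.2, 0], [0, -2.5, -1, -3.2, 0], [0, -2.5, -1, -3.2, 0]]}}

```text
time: 23.4
tool_pos: [0.4604, -0.2429, 0.2725]
ee_rot: [3.14, 0.667, -0.364]
wrist_force: [0.6, 0.7, 0.8]
width: 0.0929
```

```bash
python3 st.py -4.4 1.7 -1.6; python3 - <<'E'
from h import *
d=snap('side','side6.png'); s=snap('scene','scene6.png')
b=cv2.resize(cv2.imread('pics/side6.png')[140:280,240:440],(500,350),interpolation=cv2.INTER_CUBIC)
a=cv2.resize(cv2.imread('pics/scene6.png')[150:250,240:390],(600,400),interpolation=cv2.INTER_CUBIC)
c=np.zeros((400,800,3),np.uint8); c[:,:400]=cv2.resize(a,(400,400))[:,:]; c[:350,400:]=b[:,:400]; cv2.imwrite('pics/c6.png',c)
E
```

```text
23.4 q [-0.849 -0.635  2.055  0.473  0.935  0.959] p [ 0.4604 -0.2429  0.2725] F [0.6 0.7 0.8] w 0.0929
a [ 0.734 -0.279 -0.619] head -20.8 beta 38.24 y [-0.355 -0.935  0.001] z [-0.579  0.219 -0.785]
tool comps [-2.71 -0.03  4.18]
```

View pics/c6.png

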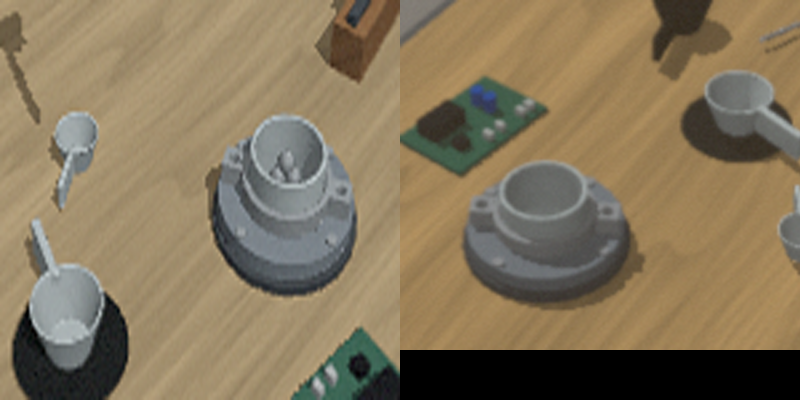

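Viewed 9. The cup stands empty and upright on its mat, and three balls lie in the well (scene crop (290,165)). Next I bring the tool back to vertical at the inner reach limit.

>>> {"name": "carry_out", "arguments": {"targets": [[0, -2, -2.1, -3, 0], [0, -2, -2.1, -3, 0], [0, -2, -2.1, -3, 0], [0, -2.5, 0, 4, 0], [0, -2.5, 0, 4, 0], [0, -2.5, 0, 4, 0], [0, -2.5, 0, 4, 0], [0, -2.5, 0, 4, 0], [0, -2.5, 0, 4, 0]]}}

```text
time: 24.4
tool_pos: [0.4106, -0.1607, 0.3275]
ee_rot: [-3.14, 0.812, -0.36]
wrist_force: [0.1, 0.2, -0.0]
width: 0.094
```

```bash
python3 st.py -4.4 1.7 -1.6
```

```text
24.4 q [-0.676 -0.755  1.925  0.227  1.247  1.266] p [ 0.4106 -0.1607  0.3275] F [ 0.1  0.2 -0. ] w 0.094
a [ 0.644 -0.242 -0.726] head -20.6 beta 46.55 y [-0.353 -0.935 -0.001] z [-0.679  0.257 -0.688]
tool comps [-2.08 -0.03  4.52]
```

>>> {"name": "carry_out", "arguments": {"targets": [[0, -2.2, 0, 4.4, 0], [0, -2.2, 0, 4.4, 0], [0, -2.2, 0, 4.4, 0], [0, -2.2, 0, 4.4, 0], [0, -2, 0, 4.4, 0], [0, -2, 0, 4.4, 0], [0, -2, 0, 4.4, 0], [0, -2, 0, 4.4, 0], [0, -2, 0, 4.5, 0], [0, -2, 0, 4.5, 0]]}}

```text
time: 25.4
tool_pos: [0.2601, -0.1795, 0.3277]
ee_rot: [-3.011, 1.117, -0.207]
wrist_force: [-0.3, -0.4, -0.4]
width: 0.094
```

```bash
python3 st.py -4.4 1.7 -1.6
```

```text
25.4 q [-1.245 -0.755  1.801  0.402  1.831  0.821] p [ 0.2601 -0.1795  0.3277] F [-0.3 -0.4 -0.4] w 0.094
a [ 0.429 -0.09  -0.899] head -11.9 beta 63.99 y [-0.319 -0.946 -0.057] z [-0.845  0.311 -0.435]
tool comps [-0.6  -0.11  4.94]
```

>>> {"name": "carry_out", "arguments": {"targets": [[0, 0.6, -4.5, -0.7, 0], [0, 0.6, -4.5, -0.7, 0], [0, 0.6, -4.5, -0.7, 0], [0, 0.6, -4.5, -0.7, 0], [0, -2, 0.5, 4.4, 0], [0, -2, 0.5, 4.4, 0], [0, -2, 0.5, 4.4, 0], [0, -2, 0.5, 4.4, 0], [0, -1.8, 0.5, 4.4, 0], [0, -1.6, 0.5, 4.4, 0]]}}

```text
time: 26.4
tool_pos: [0.2212, -0.0007, 0.4173]
ee_rot: [-3.102, 1.297, -0.311]
wrist_force: [0.9, 0.5, -0.1]
width: 0.0939
```

```bash
python3 st.py -4.8 0 0
```

```text
26.4 q [-0.223 -0.755  1.557 -0.027  2.067  1.682] p [ 0.2212 -0.0007  0.4173] F [ 0.9  0.5 -0.1] w 0.0939
a [ 0.258 -0.083 -0.963] head -17.8 beta 74.31 y [-0.342 -0.94  -0.011] z [-0.904  0.332 -0.27 ]
tool comps [-1.24  1.64  4.34]
```

>>> {"name": "carry_out", "arguments": {"targets": [[0, -0.3, 0.4, 4.7, 0], [0, -0.3, 0.4, 4.7, 0], [0, -0.3, 0.4, 4.7, 0], [0, -0.3, 0.4, 4.7, 0]]}}

```text
time: 26.8
tool_pos: [0.1388, 0.0716, 0.4246]
ee_rot: [3.02, 1.336, -0.473]
wrist_force: [-0.0, 0.9, -0.7]
width: 0.0941
```

```bash
python3 st.py -4.8 0 0
```

```text
26.8 q [ 0.565 -0.756  1.532 -0.256  2.228  2.316] p [0.1388 0.0716 0.4246] F [-0.   0.9 -0.7] w 0.0941
a [ 0.207 -0.106 -0.972] head -27.1 beta 76.52 y [-0.347 -0.937  0.028] z [-0.914  0.332 -0.231]
tool comps [-1.    1.67  4.39]
```

>>> {"name": "carry_out", "arguments": {"targets": [[0, 3.7, 1.3, -2.1, 0], [0, 3.7, 1.3, -2.1, 0], [0, 3.7, 1.3, -2.1, 0], [0, 3.7, 1.3, -2.1, 0], [0, 3.7, 1.3, -2.1, 0], [0, 3.7, 1.3, -2.1, 0], [0, 3.7, 1.3, -2.1, 0]]}}

```text
time: 27.5
tool_pos: [0.3095, -0.0786, 0.2212]
ee_rot: [2.935, 1.347, -0.561]
wrist_force: [-0.5, 0.5, -0.3]
width: 0.0939
```

```bash
python3 st.py -4.8 0 0; python3 - <<'E'
from h import *
d=load('side0.png')
print(onz(d,[[262,290],[237,337]],.062))
im=cv2.resize(cv2.imread('pics/side6.png')[280:365,215:295],(640,680),interpolation=cv2.INTER_CUBIC)
s=load('scene0.png'); print(onz(s,[[390,137],[370,163]],.05))
E
```

```text
27.5 q [-0.383 -0.639  1.913 -0.04   1.647  1.535] p [ 0.3095 -0.0786  0.2212] F [-0.5  0.5 -0.3] w 0.0939
a [ 0.188 -0.118 -0.975] head -32.2 beta 77.16 y [-0.351 -0.935  0.046] z [-0.917  0.334 -0.218]
tool comps [-0.9   1.69  4.4 ]
[[0.53767596 0.22070137 0.062     ]
 [0.50903539 0.34795993 0.062     ]]
[[0.51197733 0.36138392 0.05      ]
 [0.55464995 0.16713648 0.05      ]]
```

>>> {"name": "carry_out", "arguments": {"targets": [[0, -1, -0.9, 4.5, 0], [0, -1, -0.9, 4.5, 0], [0, -1, -0.9, 4.5, 0], [0, -1, -0.9, 4.5, 0]]}}

```text
time: 27.9
tool_pos: [0.2213, 0.0394, 0.2375]
ee_rot: [2.649, 1.391, -0.855]
wrist_force: [0.9, 1.0, -0.2]
width: 0.094
```

```bash
python3 st.py -4 2.5 0
```

```text
27.9 q [ 0.162 -0.755  1.924 -0.16   1.874  2.04 ] p [0.2213 0.0394 0.2375] F [ 0.9  1.  -0.2] w 0.094
a [ 0.117 -0.135 -0.984] head -49.0 beta 79.68 y [-0.36  -0.929  0.085] z [-0.926  0.344 -0.158]
tool comps [-0.81 -0.88  4.56]
```

>>> {"name": "carry_out", "arguments": {"targets": [[0, 1.4, 4.1, -1.7, 0], [0, 1.4, 4.1, -1.7, 0], [0, 1.4, 4.1, -1.7, 0], [0, 1.4, 4.1, -1.7, 0], [0, 1.4, 4.1, -1.7, 0], [0, -0.7, -2.2, 4.1, 0], [0, -0.7, -2.2, 4.1, 0], [0, -0.6, -2.2, 4.1, 0]]}}

```text
time: 28.7
tool_pos: [0.2159, -0.0825, 0.211]
ee_rot: [2.313, 1.445, -1.199]
wrist_force: [0.6, 1.0, 0.0]
width: 0.0943
```

```bash
python3 st.py -4 2.5 0
```

```text
28.7 q [-0.486 -0.755  1.971 -0.085  1.829  1.43 ] p [ 0.2159 -0.0825  0.211 ] F [0.6 1.  0. ] w 0.0943
a [ 0.046 -0.117 -0.992] head -68.7 beta 82.78 y [-0.364 -0.927  0.093] z [-0.93   0.357 -0.085]
tool comps [-0.48 -0.86  4.61]
```

>>> {"name": "carry_out", "arguments": {"targets": [[0, 0.6, 4.1, 0.2, 0], [0, 0.6, 4.1, 0.2, 0], [0, 0.6, 4.1, 0.2, 0], [0, 0.6, 4.1, 0.2, 0], [0, -0.5, -3.5, 3.3, 0], [0, -0.4, -3.5, 3.3, 0], [0, -0.3, -3.5, 3.3, 0]]}}

```text
time: 29.4
tool_pos: [0.1542, -0.1529, 0.2101]
ee_rot: [1.829, 1.506, -1.683]
wrist_force: [0.2, 0.4, 0.7]
width: 0.0936
```

```bash
python3 st.py -4 2.5 0
```

```text
29.4 q [-0.975 -0.755  1.969 -0.044  1.878  0.952] p [ 0.1542 -0.1529  0.2101] F [0.2 0.4 0.7] w 0.0936
a [-0.007 -0.065 -0.998] head -96.4 beta 86.26 y [-0.362 -0.93   0.063] z [-0.932  0.361 -0.017]
tool comps [-0.13 -0.88  4.63]
```

>>> {"name": "carry_out", "arguments": {"targets": [[0, 0.2, 4.2, 1.8, 0], [0, 0.2, 4.2, 1.8, 0], [0, 0.2, 4.2, 1.8, 0], [0, -0.3, -4.5, 1.5, 0], [0, -0.2, -4.5, 1.5, 0], [0, -0.1, -4.5, 1.5, 0]]}}

```text
time: 30.0
tool_pos: [0.1053, -0.1655, 0.2221]
ee_rot: [0.564, 1.531, -2.952]
wrist_force: [0.7, 0.1, -0.4]
width: 0.0939
```

```bash
python3 st.py -4 2.5 0
```

```text
30.0 q [-1.224 -0.755  1.944 -0.043  1.959  0.705] p [ 0.1053 -0.1655  0.2221] F [ 0.7  0.1 -0.4] w 0.0939
a [-0.039 -0.008 -0.999] head -169.1 beta 87.71 y [-0.365 -0.931  0.021] z [-0.93   0.365  0.034]
tool comps [ 0.14 -0.87  4.63]
```

>>> {"name": "carry_out", "arguments": {"targets": [[0, -1.5, -3.1, -2.9, 0], [0, -1.5, -3.1, -2.9, 0], [0, -1.5, -3.1, -2.9, 0], [0, -1.5, -3.1, -2.9, 0], [0, -1.5, -3.1, -2.9, 0], [0, -1.5, -3.1, -2.9, 0], [0, -1.5, -3.1, -2.9, 0], [0, -1.5, -3.1, -2.9, 0], [0, -1.5, -3.1, -2.9, 0], [0, -1.5, -3.1, -2.9, 0], [0, -1.5, -3.1, -2.9, 0], [0, -1.5, -3.1, -2.9, 0], [0, -1.5, -3.1, -2.9, 0], [0, -1.5, -3.1, -2.9, 0]]}}

```text
time: 31.4
tool_pos: [0.6455, 0.0954, 0.4077]
ee_rot: [0.608, 1.531, -2.899]
wrist_force: [1.9, 0.4, 1.3]
width: 0.0937
```

>>> {"name": "carry_out", "arguments": {"targets": [[0, 0, 0, 0, -8.2], [0, 0, 0, 0, -8.2], [0, 0, 0, 0, -8.2], [0, 0, 0, 0, -8.2], [0, 0, 0, 0, -8.2], [0, 0, 0, 0, -8.2], [0, 0, 0, 0, -8.2], [0, 0, 0, 0, -8.2], [0, 0, 0, 0, -8.2], [0, 0, 0, 0, -8.2], [0, 0, 0, 0, -8.2], [0, 0, 0, 0, -8.2], [0, 0, 0, 0, -8.2], [0, 0, 0, 0, -8.2], [0, 0, 0, 0, -8.2]]}}

```text
time: 32.9
tool_pos: [0.6444, 0.0945, 0.4071]
ee_rot: [-1.549, 1.53, -2.903]
wrist_force: [-0.4, 0.4, 0.1]
width: 0.0939
```

```bash
python3 st.py 5 0 0; python3 - <<'E'
from h import *
s=load('scene6.png'); im=s['image']; hsv=cv2.cvtColor(im,cv2.COLOR_RGB2HSV)
snap('scene','scene7.png'); snap('side','side7.png')
E
```

```text
32.9 q [ 0.062  0.447  0.523 -0.009  2.212 -0.159] p [0.6444 0.0945 0.4071] F [-0.4  0.4  0.1] w 0.0939
a [-0.039 -0.01  -0.999] head -166.3 beta 87.69 y [ 0.976  0.215 -0.04 ] z [ 0.215 -0.977  0.001]
tool comps [-0.2   4.88  1.07]
```

>>> {"name": "carry_out", "arguments": {"targets": [[0, 0, 2.5, 0, 0], [0, 0, 2.5, 0, 0], [0, 0, 2.5, 0, 0], [0, 0, 2, 0, 0], [0, 0, 2, 0, 0], [0, 0, 2, 0, 0]]}}

```text
time: 33.6
tool_pos: [0.7333, 0.1173, 0.3708]
ee_rot: [0.892, 1.564, -0.468]
wrist_force: [0.0, -0.3, -0.0]
width: 0.094
```

```bash
python3 st.py 5 0 0
```

```text
33.6 q [ 0.084  0.663  0.274 -0.004  2.199 -0.13 ] p [0.7333 0.1173 0.3708] F [ 0.  -0.3 -0. ] w 0.094
a [ 0.006 -0.003 -1.   ] head -26.8 beta 89.64 y [0.978 0.21  0.005] z [ 0.21  -0.978  0.004]
tool comps [0.03 4.89 1.05]
```

>>> {"name": "carry_out", "arguments": {"targets": [[0, 2, -2.8, -3.2, 0], [0, 2, -2.8, -3.2, 0], [0, 2, -2.8, -3.2, 0], [0, 2, -2.8, -3.2, 0], [0, 2, -2.8, -3.2, 0], [0, 2, -2.8, -3.2, 0], [0, 0, 0, 0, 0], [0, 0, 0, 0, 0]]}}

```text
time: 34.4
tool_pos: [0.5329, 0.2668, 0.253]
ee_rot: [0.851, 1.565, -0.506]
wrist_force: [0.6, 0.2, 0.7]
width: 0.0942
```

```bash
python3 st.py 5 0 0; python3 - <<'E'
from h import *
snap('wrist','w4.png')
E
```

```text
34.4 q [ 0.372  0.185  1.169 -0.004  1.785  0.157] p [0.5329 0.2668 0.253 ] F [0.6 0.2 0.7] w 0.0942
a [ 0.005 -0.003 -1.   ] head -29.0 beta 89.69 y [0.977 0.212 0.004] z [ 0.212 -0.977  0.004]
tool comps [0.02 4.89 1.06]
```

View pics/w4.png

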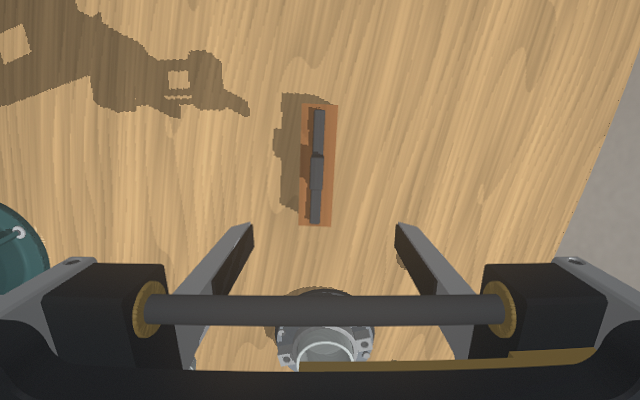

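Viewed 10. The wrist view shows the holder at (317,165), its bar from (319,108) to (314,224), and the grip at about (316,170). The tool is vertical to 0.3 degrees. Next: measure the spanner and the ring ears.

```bash
python3 - <<'E'
from h import *
s=load('w4.png'); hsv=cv2.cvtColor(s['image'],cv2.COLOR_RGB2HSV)
roi=np.zeros(hsv.shape[:2],np.uint8); roi[98:232,298:342]=1
wood=((hsv[...,1]>120)&(hsv[...,0]<14)).astype(np.uint8)*roi
bar=((hsv[...,1]<80)&(hsv[...,2]<120)).astype(np.uint8)*roi
n,l,st,ce=cv2.connectedComponentsWithStats(bar); i=1+np.argmax(st[1:,4]); print(st[i],ce[i])
ys=np.arange(st[i,1],st[i,1]+st[i,3]); 
W=[(y,np.where(l[y]==i)[0].min(),np.where(l[y]==i)[0].max()) for y in ys]; print([w for w in W[::6]])
# bar centreline, excluding grip rows
gr=[w for w in W if w[0]<145 or w[0]>198]
P=np.array([[(a+b)/2,y] for y,a,b in gr]); w=onz(s,P,.062)[:,:2]
vx,vy,x,y=cv2.fitLine(w.astype(np.float32),cv2.DIST_L2,0,.01,.01).ravel(); print('bar heading',np.degrees(np.arctan2(vy,vx)))
e=onz(s,[[319,ys[0]],[314,ys[-1]+1]],.062)[:,:2]; print('ends',e,'mid',e.mean(0),'len',np.linalg.norm(e[0]-e[1]))
c=cv2.findContours(cv2.morphologyEx(((wood|bar)>0).astype(np.uint8),cv2.MORPH_CLOSE,np.ones((3,3))),0,1)[0]; c=max(c,key=cv2.contourArea); r=cv2.minAreaRect(onz(s,c.reshape(-1,2),.05)[:,:2].astype(np.float32)); print('block',r)
print('proj grip guess',proj(s,[[.527,.27,.092]]))
E
```

```text
[ 309  110   16  114 1280] [316.5953125  165.92421875]
[(np.int64(110), np.int64(314), np.int64(324)), (np.int64(116), np.int64(314), np.int64(324)), (np.int64(122), np.int64(314), np.int64(324)), (np.int64(128), np.int64(313), np.int64(323)), (np.int64(134), np.int64(313), np.int64(323)), (np.int64(140), np.int64(313), np.int64(323)), (np.int64(146), np.int64(313), np.int64(322)), (np.int64(152), np.int64(313), np.int64(322)), (np.int64(158), np.int64(311), np.int64(323)), (np.int64(164), np.int64(310), np.int64(323)), (np.int64(170), np.int64(310), np.int64(322)), (np.int64(176), np.int64(310), np.int64(322)), (np.int64(182), np.int64(310), np.int64(322)), (np.int64(188), np.int64(310), np.int64(321)), (np.int64(194), np.int64(311), np.int64(320)), (np.int64(200), np.int64(311), np.int64(320)), (np.int64(206), np.int64(310), np.int64(319)), (np.int64(212), np.int64(310), np.int64(319)), (np.int64(218), np.int64(310), np.int64(319))]
bar heading -80.66673
ends [[0.50859149 0.34789735]
 [0.53277733 0.20115515]] mid [0.52068441 0.27452625] len 0.14872197986533758
block ((0.5209121704101562, 0.275418758392334), (0.043848901987075806, 0.1621638983488083), 9.281721115112305)
proj grip guess [[320.23339919 178.91029231]]
```

>>> {"name": "carry_out", "arguments": {"targets": [[0, 0, -1.0, -1.0, 2.9], [0, 3, 0, 0, 0], [0, 4, 0, 0, 0], [0, 4, 0, 0, 0], [0, 3, 0, 0, 0], [0, 2, 0, 0, 0], [0, 0, 0, 0, 0], [0, 0, 0, 0, 0]]}}

```text
time: 35.25
tool_pos: [0.5239, 0.273, 0.0933]
ee_rot: [0.97, 1.566, -0.441]
wrist_force: [0.2, 0.8, 0.9]
width: 0.0937
```

```bash
python3 - <<'E'
import subprocess,numpy as np
from h import *
p=robot.get_obs()['tool_pos']; 
print(subprocess.run(['python3','st.py',*map(str,(np.array([.5208,.275,.060])-p)*100)],capture_output=True,text=True).stdout)
E
```

```text
35.25 q [ 0.387  0.222  1.442 -0.004  1.474  0.227] p [0.5239 0.273  0.0933] F [0.2 0.8 0.9] w 0.0937
a [ 0.005 -0.002 -1.   ] head -25.2 beta 89.7 y [0.987 0.16  0.004] z [ 0.16  -0.987  0.003]
tool comps [ 3.33 -0.29 -0.25]
```

>>> {"name": "carry_out", "arguments": {"targets": [[0, 1.8, -0.3, -0.2, 0], [0, 1.5, 0, 0, 0], [0.6, 0, 0, 0, 0], [0.7, 0, 0, 0, 0], [1, 0, 0, 0, 0], [1, 0, 0, 0, 0], [1, 0, 0, 0, 0], [1, 0, 0, 0, 0], [1, 0, 0, 0, 0], [1, 0, 0, 0, 0], [1, 0, 0, 0, 0], [1, 0, 0, 0, 0], [1, 0, 0, 0, 0], [1, 0, 0, 0, 0], [1, 0, 0, 0, 0]]}}

```text
time: 36.75
tool_pos: [0.5195, 0.275, 0.0589]
ee_rot: [0.888, 1.566, -0.521]
wrist_force: [4.7, 1.2, -1.5]
width: 0.0161
```

```bash
python3 st.py
```

```text
36.75 q [ 0.393  0.24   1.491 -0.004  1.407  0.231] p [0.5195 0.275  0.0589] F [ 4.7  1.2 -1.5] w 0.0161
a [ 0.004 -0.002 -1.   ] head -29.8 beta 89.71 y [0.987 0.161 0.004] z [ 0.161 -0.987  0.003]
```

>>> {"name": "carry_out", "arguments": {"targets": [[1, -0.5, 0, 0, 0], [1, -1.5, 0, 0, 0], [1, -2.5, 0, 0, 0], [1, -3.5, 0, 0, 0], [1, -4, 0, 0, 0], [1, -4, 0, 0, 0], [1, -2, 0.1, 2, 0], [1, -1, 0.3, 4, 0], [1, 0, 0.3, 4.5, 0], [1, 0, 0.3, 4.5, 0], [1, 0, 0.3, 4.5, 0], [1, 0, 0.3, 4.5, 0], [1, 0, 0.3, 4.5, 0], [1, 0, 0.4, 4.5, 0], [1, 0, 0.4, 4, 0], [1, 0, 0.4, 3, 0], [1, 0, 0, 0.5, 0], [1, 0, 0, 0, 0]]}}

```text
time: 38.55
tool_pos: [0.6128, -0.1196, 0.2481]
ee_rot: [-1.398, 1.568, -2.808]
wrist_force: [0.1, 0.1, -1.7]
width: 0.0159
```

```bash
python3 st.py; python3 - <<'E'
from h import *
snap('wrist','w5.png'); snap('side','side8.png')
a=cv2.imread('pics/w5.png')[60:310,190:450]; b=cv2.imread('pics/side8.png')[190:270,250:350]
c=np.zeros((500,800,3),np.uint8); c[:,:520]=cv2.resize(a,(520,500),interpolation=cv2.INTER_CUBIC); c[:224,520:]=cv2.resize(b,(280,224),interpolation=cv2.INTER_CUBIC)
cv2.imwrite('pics/c8.png',c)
E
```

```text
38.55 q [-0.282  0.255  1.095 -0.002  1.795 -0.443] p [ 0.6128 -0.1196  0.2481] F [ 0.1  0.1 -1.7] w 0.0159
a [-0.003 -0.001 -1.   ] head -160.9 beta 89.82 y [ 0.987  0.16  -0.003] z [ 0.16  -0.987  0.001]
```

View pics/c8.png

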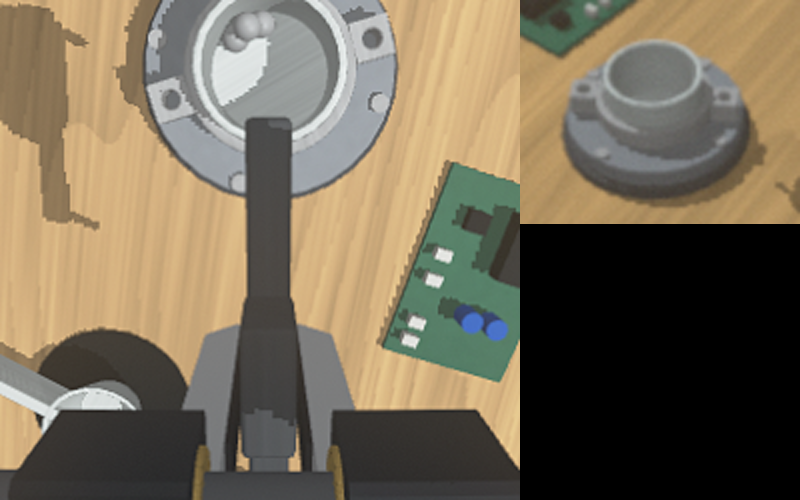

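Viewed 11. The ear holes are at picture pixels (276,109) and (376,78). All three balls are in the well, and the spanner hangs straight in the grip. Now locating these finely.

```bash
python3 - <<'E'
from h import *
from m2 import circ
s=load('w5.png'); g=cv2.cvtColor(s['image'],cv2.COLOR_RGB2GRAY)
H=[]
for u,v in ((276,109),(376,78)):
    p=g[v-9:v+10,u-9:u+10].astype(int); m=(p<120).astype(np.uint8); n,l,st,ce=cv2.connectedComponentsWithStats(m)
    j=[(np.hypot(*(ce[k]-9)),k) for k in range(1,n) if st[k,4]>8]; k=min(j)[1]; H.append(ce[k]+[u-9,v-9]); print(st[k],H[-1])
h=onz(s,H,.05)[:,:2]; d=h[1]-h[0]; print('holes',h.round(4),'mid',h.mean(0).round(4),'dist',np.linalg.norm(d).round(4),'ang',np.degrees(np.arctan2(d[1],d[0])).round(2))
br=lambda q:(q[...,1]<60)&(q[...,2]>150)
# bar far end & edges
rows=g[112:170,300:345]; print(g[114:124,324].tolist()); 
for r in (122,135,150,165): x=np.where(g[r,305:345]<80)[0]; print(r,305+x.min(),305+x.max())
e=onz(s,[[324,118.5],[325,150]],.2512); print('bar end',e[0].round(4)); print('pred px of bar end', proj(s,[[.6008,-.0456,.2512]]))
for f,uv in (('side8.png',[[272.5,222],[322.5,225]]),):
    q=load(f); gg=cv2.cvtColor(q['image'],cv2.COLOR_RGB2GRAY); P=[]
    for u,v in [(277,222),(324,225)]:
        p=gg[v-5:v+6,u-6:u+7].astype(int); print(p.tolist())
E
```

```text
[ 6  5  7  9 52] [275.86538462 109.42307692]
[ 4  5 10 10 68] [375.54411765  78.61764706]
holes [[ 0.5378 -0.0446]
 [ 0.6538  0.0111]] mid [ 0.5958 -0.0167] dist 0.1287 ang 25.64
[154, 153, 152, 150, 122, 78, 86, 90, 88, 74]
122 313 323
135 313 334
150 314 334
165 314 334
bar end [ 0.5997 -0.0461  0.2512]
pred px of bar end [[325.96374394 117.93479962]]
[[157, 149, 145, 140, 139, 139, 132, 129, 148, 175, 148, 115, 102], [154, 152, 149, 147, 143, 141, 136, 141, 147, 174, 158, 118, 104], [147, 146, 148, 151, 153, 154, 150, 155, 151, 172, 172, 133, 109], [126, 121, 123, 134, 153, 158, 149, 152, 155, 167, 179, 153, 117], [107, 104, 106, 115, 146, 159, 155, 154, 149, 150, 170, 172, 146], [111, 108, 110, 123, 150, 158, 158, 157, 143, 134, 143, 174, 171], [141, 135, 138, 147, 154, 158, 159, 154, 137, 124, 128, 146, 167], [135, 133, 137, 145, 146, 143, 153, 155, 134, 126, 127, 125, 137], [119, 115, 117, 119, 120, 117, 146, 154, 141, 126, 124, 122, 122], [105, 104, 107, 103, 106, 105, 144, 157, 149, 129, 122, 121, 119], [104, 104, 104, 102, 104, 106, 137, 155, 155, 131, 127, 122, 121]]
[[132, 139, 137, 138, 139, 138, 134, 135, 139, 142, 145, 145, 147], [116, 141, 149, 152, 148, 150, 149, 147, 151, 149, 147, 146, 148], [110, 146, 154, 146, 140, 143, 149, 155, 157, 155, 144, 146, 149], [110, 142, 146, 124, 115, 116, 127, 151, 157, 150, 137, 146, 155], [106, 123, 128, 112, 103, 104, 115, 142, 156, 147, 133, 143, 156], [106, 113, 135, 123, 109, 111, 121, 148, 156, 144, 131, 135, 151], [106, 132, 148, 146, 138, 141, 145, 153, 157, 137, 123, 121, 138], [105, 120, 130, 132, 130, 132, 136, 140, 140, 121, 117, 106, 117], [99, 104, 107, 108, 109, 110, 111, 114, 114, 104, 99, 92, 91], [100, 100, 103, 103, 105, 106, 104, 106, 104, 96, 93, 83, 76], [97, 100, 102, 103, 104, 105, 101, 103, 104, 97, 93, 85, 70]]
```

>>> {"name": "carry_out", "arguments": {"targets": [[1, 0, 0, 0, 8], [1, 0, 0, 0, 8.2], [1, 0, 0, 0, 8.2], [1, 0, 0, 0, 8.2], [1, 0, 0, 0, 8.2], [1, 0, 0, 0, 8.2], [1, 0, 0, 0, 8.2], [1, 0, 0, 0, 8.2], [1, 0, 0, 0, 8.2], [1, 0, -3, -1, 0], [1, 2, -3, -1, 0], [1, 3, -2.5, -0.8, 0], [1, 2, -1, -0.3, 0], [1, 2, -0.5, 0, 0], [1, 0, 0, 0, 0], [1, 0, 0, 0, 0]]}}

```text
time: 40.25
tool_pos: [0.5982, -0.0148, 0.1599]
ee_rot: [1.496, 1.567, -1.195]
wrist_force: [0.6, -0.7, -2.6]
width: 0.0159
```

```bash
python3 - <<'E'
import subprocess,numpy as np
from h import *
q=load('side8.png'); h=onz(q,[[272.2,221.4],[322.3,224]],.05)[:,:2]; d=h[0]-h[1]; print('side holes',h.round(4),h.mean(0).round(4),np.linalg.norm(d),np.degrees(np.arctan2(d[1],d[0])))
p=robot.get_obs()['tool_pos']; 
print(subprocess.run(['python3','st.py',*map(str,(np.array([.597,-.016,.112])-p)*100)],capture_output=True,text=True).stdout)
snap('wrist','w6.png'); snap('side','side9.png'); snap('scene','scene9.png')
E
```

```text
side holes [[ 0.6551  0.0157]
 [ 0.5389 -0.0405]] [ 0.597  -0.0124] 0.12900035808116186 25.814200307517133
40.25 q [-0.118  0.206  1.326 -0.003  1.607  1.003] p [ 0.5982 -0.0148  0.1599] F [ 0.6 -0.7 -2.6] w 0.0159
a [ 0.001 -0.003 -1.   ] head -68.5 beta 89.81 y [ 0.435 -0.9    0.003] z [-0.9   -0.435  0.   ]
tool comps [4.79 0.04 0.16]

this script no longer has the robotException ignored in: <_io.TextIOWrapper mode='rw' encoding='UTF-8'>
Traceback (most recent call last):
BrokenPipeError: [Errno 32] Broken pipe
```

>>> {"name": "carry_out", "arguments": {"targets": [[1, 1.5, 0, 0.1, 0], [1, 2, 0, 0, 0], [1, 1.2, 0, 0, 0], [1, 0.7, 0, 0, 0], [1, 0.4, 0, 0, 0], [1, 0.4, 0, 0, 0], [1, 0.3, 0, 0, 0], [1, 0, 0, 0, 0]]}}

```text
time: 41.05
tool_pos: [0.5979, -0.0167, 0.0945]
ee_rot: [1.599, 1.567, -1.094]
wrist_force: [0.7, 0.8, -1.8]
width: 0.0159
```

```bash
python3 st.py
```

```text
41.05 q [-0.121  0.238  1.42  -0.003  1.481  1.002] p [ 0.5979 -0.0167  0.0945] F [ 0.7  0.8 -1.8] w 0.0159
a [ 0.002 -0.003 -1.   ] head -62.7 beta 89.79 y [ 0.433 -0.901  0.004] z [-0.901 -0.433 -0.   ]
```

>>> {"name": "carry_out", "arguments": {"targets": [[1, 0.3, 0, 0, 0], [1, 0.3, 0, 0, 0], [1, 0.2, 0, 0, 0], [1, 0.15, 0, 0, 0], [1, 0, 0, 0, 0]]}}

```text
time: 41.55
tool_pos: [0.5978, -0.0167, 0.0846]
ee_rot: [1.481, 1.567, -1.212]
wrist_force: [-0.4, 0.3, -2.3]
width: 0.0161
```

```bash
python3 st.py; python3 - <<'E'
from h import *
snap('side','side10.png'); snap('scene','scene10.png')
E
```

```text
41.55 q [-0.121  0.244  1.433 -0.003  1.463  1.002] p [ 0.5978 -0.0167  0.0846] F [-0.4  0.3 -2.3] w 0.0161
a [ 0.001 -0.003 -1.   ] head -69.4 beta 89.8 y [ 0.433 -0.901  0.003] z [-0.901 -0.433  0.   ]
```

>>> {"name": "carry_out", "arguments": {"targets": [[1, 0.1, 0, 0, 0], [1, 0.1, 0, 0, 0], [1, 0, 0, 0, 0]]}}

```text
time: 41.95
tool_pos: [0.5982, -0.0168, 0.0839]
ee_rot: [1.769, 1.567, -0.925]
wrist_force: [-1.0, -0.3, 1.5]
width: 0.0159
```

>>> {"name": "carry_out", "arguments": {"targets": [[1, 0, -0.1, 0, 3], [1, 0, 0, 0, 5], [1, 0, 0, 0, 5], [1, 0, 0, 0, 5], [1, 0, 0, 0, 5], [1, 0, 0, 0, 5], [1, 0, 0, 0, 5], [1, 0, 0, 0, 3], [1, 0, 0, 0, 0]]}}

```text
time: 42.85
tool_pos: [0.5978, -0.0164, 0.084]
ee_rot: [2.333, 1.566, -0.988]
wrist_force: [-0.4, -1.3, 2.7]
width: 0.0153
```

```bash
python3 st.py; python3 -c "
from h import *
o=robot.get_obs(); print(o['wrist_torque'].round(3))"
```

```text
42.85 q [-0.12   0.243  1.435 -0.004  1.46   1.631] p [ 0.5978 -0.0164  0.084 ] F [-0.4 -1.3  2.7] w 0.0153
a [ 0.003 -0.004 -1.   ] head -56.6 beta 89.71 y [-0.179 -0.984  0.004] z [-0.984  0.179 -0.004]
[-0.156  0.407  0.068]
```

>>> {"name": "carry_out", "arguments": {"targets": [[1, 0, 0, 0, 3], [1, 0, 0, 0, 3], [1, 0, 0, 0, 3], [1, 0, 0, 0, 0]]}}

```text
time: 43.25
tool_pos: [0.5978, -0.0166, 0.0839]
ee_rot: [2.459, 1.565, -1.019]
wrist_force: [-0.1, -3.2, 4.0]
width: 0.0161
```

```bash
python3 st.py; python3 -c "
from h import *
o=robot.get_obs(); print(o['wrist_torque'].round(3))
s=snap('scene','scene11.png');d=snap('side','side11.png')"
```

```text
43.25 q [-0.12   0.243  1.435 -0.004  1.46   1.787] p [ 0.5978 -0.0166  0.0839] F [-0.1 -3.2  4. ] w 0.0161
a [ 0.003 -0.005 -1.   ] head -58.4 beta 89.7 y [-0.33  -0.944  0.003] z [-0.944  0.33  -0.004]
[-0.29   0.462  0.104]
```

>>> {"name": "carry_out", "arguments": {"targets": [[1, 0, 0, 0, 3], [1, 0, 0, 0, 3], [1, 0, 0, 0, 3], [1, 0, 0, 0, 0]]}}

```text
time: 43.75
tool_pos: [0.5978, -0.0167, 0.0839]
ee_rot: [2.545, 1.565, -1.089]
wrist_force: [-2.0, -3.4, 4.9]
width: 0.0162
```

```bash
python3 st.py; python3 -c "
from h import *
o=robot.get_obs(); print(o['wrist_torque'].round(3))"
```

```text
43.75 q [-0.12   0.244  1.435 -0.005  1.46   1.943] p [ 0.5978 -0.0167  0.0839] F [-2.  -3.4  4.9] w 0.0162
a [ 0.003 -0.005 -1.   ] head -62.4 beta 89.67 y [-0.472 -0.881  0.003] z [-0.881  0.472 -0.005]
[-0.627  0.517  0.662]
```

>>> {"name": "carry_out", "arguments": {"targets": [[1, -0.05, 0, 0, -0.8], [1, 0, 0, 0, 0], [0.8, 0, 0, 0, 0], [0.7, 0, 0, 0, 0], [0.5, 0, 0, 0, 0], [0.4, 0, 0, 0, 0], [0.4, 0, 0, 0, 0], [0.4, 0, 0, 0, 0], [0.4, 0, 0, 0, 0]]}}

```text
time: 44.65
tool_pos: [0.5974, -0.0157, 0.0834]
ee_rot: [2.521, 1.567, -1.101]
wrist_force: [0.7, 0.6, -0.4]
width: 0.0561
```

```bash
python3 st.py; python3 -c "
from h import *
o=robot.get_obs(); print(o['wrist_torque'].round(3))"
```

```text
44.65 q [-0.12   0.244  1.435 -0.003  1.46   1.932] p [ 0.5974 -0.0157  0.0834] F [ 0.7  0.6 -0.4] w 0.0561
a [ 0.002 -0.003 -1.   ] head -63.1 beta 89.8 y [-0.462 -0.887  0.002] z [-0.887  0.462 -0.003]
[0.043 0.042 0.015]
```

Released. Retreat straight up and back, then a last look.

>>> {"name": "carry_out", "arguments": {"targets": [[0.4, -1, 0, 0, 0], [0.4, -2, 0, 0, 0], [0.4, -3, 0, 0, 0], [0.4, -4, 0, 0, 0], [0.4, -4, 0, 0, 0], [0.4, -4, 0, 0, 0], [0.4, 0, 0, 4, 0], [0.4, 0, 0, 4, 0], [0.4, 0, 0, 4, 0], [0.4, 0, 0, 3, 0], [0.4, 0, 0, 0, 0], [0.4, 0, 0, 0, 0]]}}

```text
time: 45.85
tool_pos: [0.4643, 0.0541, 0.2643]
ee_rot: [2.95, 1.565, -0.671]
wrist_force: [1.1, 0.5, 0.2]
width: 0.0564
```

```bash
python3 st.py; python3 - <<'E'
from h import *
s=snap('wrist','w7.png'); snap('side','side12.png'); snap('scene','scene12.png')
a=cv2.imread('pics/w7.png')[40:290,190:450]; b=cv2.imread('pics/side12.png')[150:270,240:400]; d=cv2.imread('pics/scene12.png')[150:270,230:390]
c=np.zeros((500,800,3),np.uint8); c[:416,:433]=cv2.resize(a,(433,416)); c[:250,433:766]=cv2.resize(b,(333,250),interpolation=cv2.INTER_CUBIC); c[250:,433:766]=cv2.resize(d,(333,250),interpolation=cv2.INTER_CUBIC)
cv2.imwrite('pics/c9.png',c)
E
```

```text
45.85 q [-0.003 -0.105  1.446 -0.004  1.796  2.047] p [0.4643 0.0541 0.2643] F [1.1 0.5 0.2] w 0.0564
a [ 0.004 -0.004 -1.   ] head -38.5 beta 89.67 y [-0.461 -0.887  0.001] z [-0.887  0.461 -0.006]
```

View pics/c9.png

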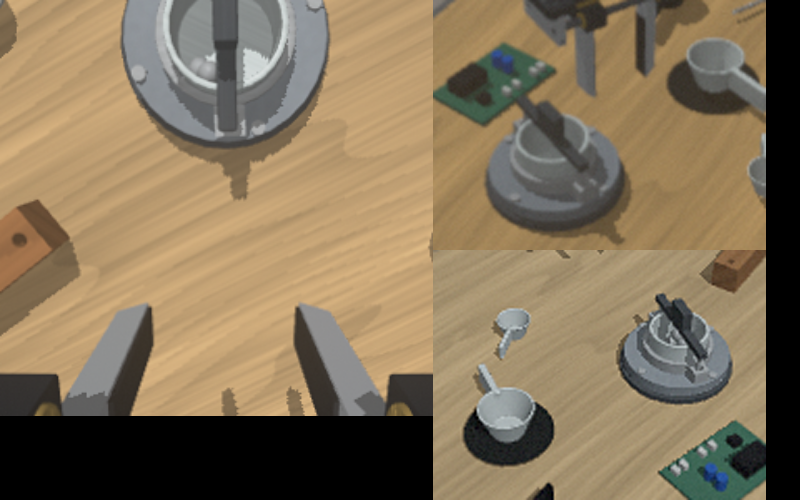

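```bash
python3 -c "
from bench import robot
print(robot.close_job())"
```

```text
the job is handed in; nothing more can be done
None
```

The job is done and handed in at about 46 s of the 72 s allowed; no verdict came back.

**What I did**
- **Tipping:** The moves have no tilt axis, so I tilted the tool by pushing against the arm's reach limit. I gripped the cup by its handle, tipped it over the sleeve and stood it back on the mat.
- **Spanner:** I brought the tool back to vertical, within 0.4°, and took the spanner from its block. I seated it in the ring and turned it clockwise about 54°. I then let go and moved clear.

**What the last checks showed**
- **Cup and balls:** The cup stood empty and upright on its mat. Three balls were seen in the well, though the bar hid some of them in the last picture.
- **Seating:** The pins went in with almost no force. Contact came with the tool tip at 83.9 mm, against 84 mm expected for fully seated, and the spanner stood across the rim after release.
- **Stop:** The torque jumped from about 0.10 to 0.66 N m, which I took as the hard stop. I could not read the ring's angle directly.
- **Bystanders:** The last pictures show the board in place. I did not check the spool or the screwdriver at the end, but nothing went near them.

**Disagreements**
- The wrist and side cameras differed by about 4 mm on the ring centre. I used a value between them, and it fitted.
- The tool heading was about 6° off the cup's handle at the grasp, so the cup turned slightly on the mat as the fingers closed.

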